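# Put the boxwood blanks away in the tiered stand

### The arm

A 6-joint arm with a two-finger parallel gripper is mounted at the origin on the work surface. World frame = base frame: x ahead of the robot, y to its left, z up, the work surface at z = 0. Lengths are in mm, angles in degrees, forces in N, time in s.
With the tool pointing down it reaches from about 300 to 850 mm from the base axis. Payload 4.2 kg.
Tool frame: the origin (TCP) lies midway between the tips of the shut fingers; the grasp point (between the pads) lies 19 mm behind it; y points along the fingers, z is the direction in which the jaws open and shut, and the axes are right-handed (so a half turn about y gives the same grasp; the last joint's range is limited). The gripper opens to 91 mm and grips with 3 to 60 N. Pads are 32 mm wide; open, the fingers measure 118 mm over their backs; the gripper's body (76 mm by 178 mm) begins 60 mm behind the grasp point.
Start: joints at [-70.989, 18.312, 89.639, -0, 72.044, -1.146], TCP at [198.142, -539.799, 213.976] pointing down, gripper open.
Joint ranges: [-177.97, 177.97], [-48.28, 115.42], [12.27, 149.76], [-77.06, 257.06], [2.81, 150.46], [-146.56, 146.56]. Speed limits (degrees/s): [147.25, 147.25, 180, 180, 180, 180].

### API

Orientations are given as [roll, pitch, yaw] about the fixed x, y, z axes, in that order (R = Rz(yaw) Ry(pitch) Rx(roll)).
In Python, from workcell import env gives the robot as it stands.
- The arm moves only by the shell command python3 -m handwheel 'ROWS' [FORCE]. ROWS is JSON, a list of rows, each a list of 3 entries, a list of its own where there are three numbers: the opening, from 0 (shut) to 1 (fully open), then the shift along the tool's x, y, z in mm, then the turn, a rotation vector about the tool's x, y, z in degrees. A call has exactly 10 rows; each row shifts and turns the commanded pose from where the row before left it, along the tool's axes as they then stand; what a row does not reach is not made up. A row lasts 1/12 s, in which the tool goes at most 41.7 mm and 7.16 degrees, less where a joint would pass 70% of its speed; a pose out of reach is approached as far as the arm can. A call is refused whole if a number of a shift passes 41.7 or a number of a turn 7.16, either way. A call with a gripper value outside its range is refused whole. The fingers move at their own pace and stop on an object; FORCE is the grip in N (left out, the last holds). Time passes only in rows, so rows that do not move let the fingers close, or fill a call up. It gives the time, the measured TCP pose, the force and the opening at its end, in the units of the state.
- env.state(): the state, without advancing time (a new reading comes with each control period).
- env.grab_frame(name): name is "scene" or "top"; returns the picture (420x560x3 uint8, red, green, blue); there is no depth.
- env.camera_info(name): a dict with "fx", "fy", "cx", "cy" (pixels), "camera_from_world" (4x4, takes a point from world to camera coordinates). Camera axes: x right, y down, z forward; pixel columns grow to the right and rows downward; lengths in mm; the calibration is good to about 2 mm. A picture is of the moment at which its call begins. camera_info takes no time and is no camera call.
- env.job_done(): hands the job in, once; it reports no verdict.
Trained networks look in the newest picture that a camera, given by its name, has taken for a name from the list of things; names that differ only in an ending like _2 or _b are one class to them, and where a whole thing is asked for, a point or a joint stands for the part that bears it (a point fixed in the world has none). Each returns a list of dicts, best first, with "p" (0 to 1); they miss things now and then, are a little off and sometimes report something else, mostly with a low value. They report only what shows in the picture. A call takes as long as a camera call.
- env.masks_of(camera, label): "region" (420x560 bool, what is visible of it) and "location" ([column, row] in pixels, amid what is visible of it).
The state is a dict: "time_s": time; "qpos": joint angles; "qvel": joint speeds; "effort": joint torques, N m; "ee_pos": TCP position; "ee_rot": TCP orientation; "force": force on the tool from outside, world axes, zero at the start; "torque": the same for the moment, N m; "gripper_width": finger opening in mm.
Only numpy, scipy, OpenCV 4.12 (cv2) and the standard library are available. Lean on these libraries where they do the work, as an engineer would, in place of code of your own. Each camera call takes 0.05 s, during which the arm holds its last target.

### The job

Put the three pale yellow boxwood blanks away in the lower tray of the stand, each standing flat in the little box of its own size: the large block in the largest, the round drum in the middle one, the small block in the smallest. Then set the upper tray on top, with all four corner holes down over the posts, so that it sits level on the shoulders and the blanks stay in their boxes. Set things down rather than drop them, and leave the black ebony blank and the antler segment where they are.

Things in the scene. Friction and masses are not known exactly. Their poses are not given: they have to be found in the camera images.
- large_blank_center (a point): Large blank: rectangular block of boxwood, pale yellow, free to be picked up; origin at its centre, half-way up, z up. 60 mm along its x, 46 mm along its y, 48 mm high, 125 g.
- medium_blank_center (a point): Medium blank: upright round drum of boxwood, pale yellow, free to be picked up; origin at its centre, half-way up, z up. 43 mm across, 48 mm high, 66 g.
- small_blank_center (a point): Small blank: upright square block of boxwood, pale yellow, free to be picked up; origin at its centre, half-way up, z up. 26 mm by 26 mm, 48 mm high, 31 g.
- ebony_blank_center (a point): Ebony blank: black rectangular block standing among the boxwood, 44 mm along its x, 38 mm along its y, 48 mm high; origin at its centre, half-way up. Not to be moved.
- antler_center (a point): Antler segment: brown, rounded, standing on end, 45 mm across, 38 mm high, with a white polished top face; origin at its centre, half-way up. Not to be moved.
- large_box: Largest of three shallow open pale cedar boxes, lined dark blue, in a row along the lower tray, in any order, centres 75 mm apart. Fixed. Inside 78 mm along its x (along the tray) by 62 mm; 10 mm high, floor and walls 3 mm. Origin: centre of its underside. The walls stand too close round a blank for fingers: hold each blank in its upper half, so that the fingertips stay above the walls.
- medium_box: Middle-sized box of the three, in the lower tray. Fixed. Inside 59 mm by 59 mm (too short for the large blank); 10 mm high, floor and walls 3 mm. Origin at the centre of its underside, x along the tray.
- small_box: Smallest box of the three, in the lower tray. Fixed. Inside 42 mm by 42 mm (too small for the medium blank); 10 mm high, floor and walls 3 mm. Origin at the centre of its underside, x along the tray.
- lower_tray: Lower tray of the stand: dark brown wood, 268 mm (its x) by 114 mm (y), fixed, floor 5 mm, rim 12 mm high. Origin: centre of its underside, on the bench. Four corner posts at x +-122, y +-45 mm: 20 mm thick up to a flat shoulder 64 mm above the origin, then a brass pin 9 mm thick and 18 mm tall, its last 8 mm tapered to 5 mm.
- upper_tray_handle (a point): Upper tray, loose and empty on the bench, 280 g: dark brown wood, green lining, 268 mm (its x) by 114 mm (y), plate 6 mm, rim to 22 mm; 14 mm holes through the corners at x +-122, y +-45 mm. The point: middle of its reddish handle bar, over the tray's centre, 55 mm above its underside. Bar along x, 14 mm wide and high, 114 mm long, on uprights 51 mm either side. Goes on either way round.

How it is judged (in metres and radians):
On the way, in this order (a step that is already met when the one before it is completed fails the run):
1. all three boxwood blanks stand in the boxes of their own size (x of large_blank_center in the frame of large_box between -0.017 and 0.017 m and y of large_blank_center in the frame of large_box between -0.01 and 0.01 m and z of large_blank_center in the frame of large_box between 0.024 and 0.03 m and angle between each of large_blank_center, medium_blank_center, small_blank_center's own z axis and vertical below 0.08 rad and x of medium_blank_center in the frame of medium_box between -0.01 and 0.01 m and y of medium_blank_center in the frame of medium_box between -0.01 and 0.01 m and z of medium_blank_center in the frame of medium_box between 0.024 and 0.03 m and x of small_blank_center in the frame of small_box between -0.01 and 0.01 m and y of small_blank_center in the frame of small_box between -0.01 and 0.01 m and z of small_blank_center in the frame of small_box between 0.024 and 0.03 m), for 0.2 s.
2. the upper tray is down on the shoulders of all four posts (x of upper_tray_handle in the frame of lower_tray between -0.006 and 0.006 m and y of upper_tray_handle in the frame of lower_tray between -0.006 and 0.006 m and z of upper_tray_handle in the frame of lower_tray between 0.116 and 0.122 m and angle between upper_tray_handle's own z axis and vertical below 0.03 rad and angle between the x axis of upper_tray_handle and the x axis of lower_tray, either way round below 0.06 rad), for 0.2 s.
At the end, for the whole second after the job is handed in: Each boxwood blank stands flat (3 mm, 0.08 rad) within the walls of the box of its size; the upper tray is on all four shoulders (height 3 mm, centre 6 mm, level 0.03 rad, turn 0.06 rad, either way round); all at rest; ebony and antler upright within 15 mm of where they began (all of step 1 and all of step 2 and linear speed of each of large_blank, medium_blank, small_blank, upper_tray below 0.01 m/s and distance of each of ebony_blank_center, antler_center from where it was at the start of the episode below 0.015 m and angle between each of ebony_blank_center, antler_center's own z axis and vertical below 0.15 rad); the robot touches nothing.
It fails at once if the ebony blank is pushed more than 15 mm from its place (distance of ebony_blank_center from where it was at the start of the episode above 0.015 m).
It fails at once if the antler segment is pushed more than 15 mm from its place (distance of antler_center from where it was at the start of the episode above 0.015 m).
It fails at once if a boxwood blank is dropped (falls free from more than about 30 mm) ((linear speed of large_blank above 0.75 m/s and contact force between large_blank and the fingers below 0.05 N) or (linear speed of medium_blank above 0.75 m/s and contact force between medium_blank and the fingers below 0.05 N) or (linear speed of small_blank above 0.75 m/s and contact force between small_blank and the fingers below 0.05 N)).
It fails at once if the upper tray is dropped (falls free from more than about 30 mm) (linear speed of upper_tray above 0.75 m/s and contact force between upper_tray and the fingers below 0.05 N).
It also fails if it takes over 128 s, if anything falls off the work surface, if the arm or the gripper's body presses on something with over 40 N, if the wrist force passes 120 N, or if a joint passes its speed limit or range.

## Working session

There is one attempt and no reset: what is moved stays moved. The work goes in short steps, Python scripts to look and compute and a shell command to move; the robot and the scene stay as the last step left them, time stands still between calls to the robot, and variables do not carry over. Pictures are saved under pics/ and viewed, and the job is handed in when it is done.

```bash
ls; mkdir -p pics
python3 - <<'E'
from workcell import env
import cv2
s=env.state();print(s)
for n in("scene","top"):
    f=env.grab_frame(n);cv2.imwrite(f"pics/{n}0.png",f[:,:,::-1]);c=env.camera_info(n);print(n,c)
E
```

```text
pics
{'time_s': 0.0, 'qpos': array([-7.09887415e+01,  1.83524201e+01,  8.97063198e+01, -1.59781075e-04,
        7.20431585e+01, -1.14514757e+00]), 'qvel': array([ 0.03521216, -0.00085192,  0.07673643, -0.06432121, -0.02753272,
        0.05301834]), 'effort': array([ 3.62387895e-03, -4.12453830e+01, -2.31973958e+01,  7.27937277e-02,
        4.54470597e-02, -1.46003422e-04]), 'ee_pos': array([ 197.97980498, -539.30830276,  213.11305178]), 'ee_rot': array([-9.01018811e+01,  1.88458540e-03, -1.59843546e+02]), 'force': array([-0.2040314 ,  0.00226203,  0.25390249]), 'torque': array([-0.04312783,  0.01025258,  0.02187815]), 'gripper_width': 91.37743868613117}
scene {'fx': 515.7366995449387, 'fy': 515.7366995449387, 'cx': 277.65447925117377, 'cy': 211.48667407725318, 'camera_from_world': array([[-1.81716899e-01,  9.83185961e-01, -1.80092911e-02,
         9.99928506e+01],
       [ 7.59923370e-01,  1.28782047e-01, -6.37127661e-01,
        -3.93152858e+02],
       [-6.24095698e-01, -1.29462544e-01, -7.70547863e-01,
         1.38288881e+03],
       [ 0.00000000e+00,  0.00000000e+00,  0.00000000e+00,
         1.00000000e+00]])}
top {'fx': 400.000209239191, 'fy': 400.000209239191, 'cx': 273.3194344121896, 'cy': 213.0495214516978, 'camera_from_world': array([[-6.03469021e-03, -9.99957748e-01, -6.93430414e-03,
        -3.70251246e+00],
       [-9.95749814e-01,  6.64630295e-03, -9.18593217e-02,
         5.55652904e+02],
       [ 9.19015280e-02,  6.35048951e-03, -9.95747850e-01,
         8.10722174e+02],
       [ 0.00000000e+00,  0.00000000e+00,  0.00000000e+00,
         1.00000000e+00]])}
```

View pics/scene0.png

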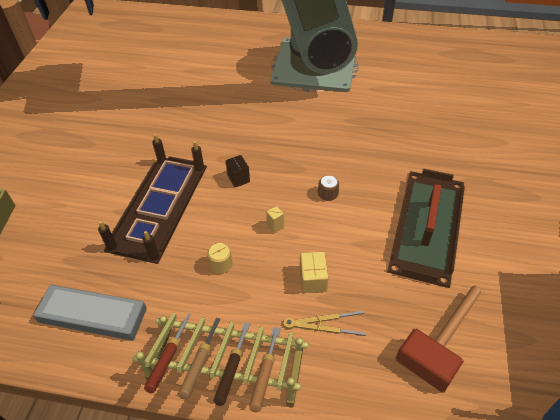

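View pics/top0.png

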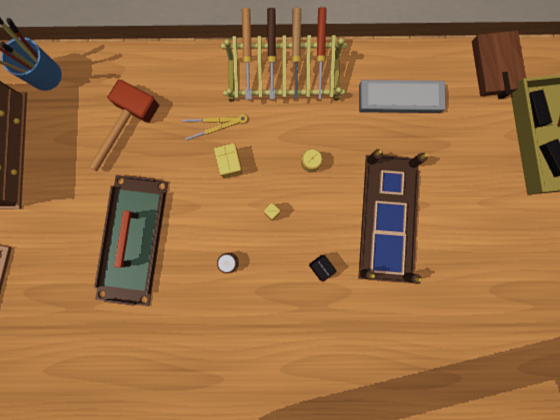

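```bash
cat > h.py <<'E'
from workcell import env
import numpy as np, cv2
from scipy.optimize import minimize
from scipy.spatial.transform import Rotation as R
def cam(n): return env.camera_info(n)
def proj(c,P):
    P=np.atleast_2d(P); M=c["camera_from_world"]; q=P@M[:3,:3].T+M[:3,3]
    return np.c_[q[:,0]/q[:,2]*c["fx"]+c["cx"], q[:,1]/q[:,2]*c["fy"]+c["cy"]]
def box(lx,ly,z0,z1,cx=0,cy=0):
    return np.array([[cx+sx*lx/2,cy+sy*ly/2,z] for z in(z0,z1) for sx,sy in((-1,-1),(1,-1),(1,1),(-1,1))])
def cyl(d,z0,z1,cx=0,cy=0,n=40):
    a=np.linspace(0,2*np.pi,n,endpoint=False)
    return np.vstack([np.c_[cx+d/2*np.cos(a),cy+d/2*np.sin(a),np.full(n,z)] for z in(z0,z1)])
def place(V,x,y,yaw,z=0):
    c,s=np.cos(yaw),np.sin(yaw)
    return np.c_[c*V[:,0]-s*V[:,1]+x, s*V[:,0]+c*V[:,1]+y, V[:,2]+z]
MODELS={'large_blank_center':[box(60,46,0,48)],'medium_blank_center':[cyl(43,0,48)],'small_blank_center':[box(26,26,0,48)],
'ebony_blank_center':[box(44,38,0,48)],'antler_center':[cyl(45,0,38)],
'upper_tray_handle':[box(268,114,0,22),box(114,14,41,55)],
'lower_tray':[box(268,114,0,12)]+[cyl(20,0,64,sx*122,sy*45,16) for sx in(-1,1) for sy in(-1,1)]+[cyl(9,64,74,sx*122,sy*45,12) for sx in(-1,1) for sy in(-1,1)]+[cyl(5,74,82,sx*122,sy*45,12) for sx in(-1,1) for sy in(-1,1)]}
S=8 # subpixel via shift
def sil(c,parts,x,y,yaw,z=0,up=4):
    m=np.zeros((420*up,560*up),np.uint8)
    for V in parts:
        p=(proj(c,place(V,x,y,yaw,z))+0.5)*up-0.5
        h=cv2.convexHull(p.astype(np.float32)); cv2.fillConvexPoly(m,np.round(h*16).astype(np.int32),1,shift=4)
    return cv2.resize(m.astype(np.float32),(560,420),interpolation=cv2.INTER_AREA)
def fit(parts,masks,x0,z=0,step=(6,6,.15)):
    cs={n:cam(n) for n in masks}
    def cost(p):
        t=0
        for n,m in masks.items():
            s=sil(cs[n],parts,*p,z); t+=np.abs(s-m).sum()/m.sum()
        return t
    sx=np.array([x0]+[np.array(x0)+np.eye(3)[i]*step[i] for i in range(3)])
    r=minimize(cost,x0,method='Nelder-Mead',options=dict(initial_simplex=sx,xatol=.02,fatol=1e-5,maxiter=200))
    return r.x,r.fun
def pix2plane(c,uv,z):
    M=c["camera_from_world"];Rm=M[:3,:3];t=M[:3,3];o=-Rm.T@t
    d=Rm.T@np.array([(uv[0]-c["cx"])/c["fx"],(uv[1]-c["cy"])/c["fy"],1]); return o+d*(z-o[2])/d[2]
E
cat > meas.py <<'E'
from h import *
import sys
names=sys.argv[2:] or list(MODELS)
for n in("scene","top"):
    f=env.grab_frame(n);cv2.imwrite(f"pics/{n}_{sys.argv[1]}.png",f[:,:,::-1])
imgs={n:cv2.imread(f"pics/{n}_{sys.argv[1]}.png") for n in("scene","top")}
for nm in names:
    masks={};x0=None
    for n in("top","scene"):
        L=env.masks_of(n,nm)
        if not L: print(nm,n,'none');continue
        b=L[0]; print(nm,n,[(round(float(q['p']),2),np.round(q['location'],1).tolist(),int(q['region'].sum())) for q in L[:3]])
        masks[n]=b['region'].astype(np.float32)
        if x0 is None: x0=pix2plane(cam(n),b['location'],25)
    for sel in (["top"],["scene"],["top","scene"]):
        mm={k:masks[k] for k in sel if k in masks}
        if not mm: continue
        best=None
        for yaw in ((0,) if nm in('medium_blank_center','antler_center') else (-1.2,-.6,-.3,.1,.4,.8,1.2,1.57)):
            r=fit(MODELS[nm],mm,[x0[0],x0[1],yaw])
            if best is None or r[1]<best[1]: best=r
        print('   ',sel,np.round(best[0][:2],1),'yaw',round(np.degrees(best[0][2]),1),'cost',round(best[1],3))
    for n in imgs:
        for V in MODELS[nm]:
            h=cv2.convexHull(proj(cam(n),place(V,*best[0])).astype(np.float32)); cv2.polylines(imgs[n],[np.round(h*16).astype(np.int32)],True,(0,255,0),1,shift=4)
for n in imgs: cv2.imwrite(f"pics/{n}_{sys.argv[1]}_o.png",imgs[n])
E
python3 meas.py 1
```

```text
large_blank_center top [(0.63, [230.1, 163.0], 699)]
large_blank_center scene [(0.86, [311.6, 270.7], 1138)]
    ['top'] [666.3  87.1] yaw 13.5 cost 0.116
    ['scene'] [667.3  86.8] yaw 12.9 cost 0.053
    ['top', 'scene'] [667.2  87. ] yaw 12.5 cost 0.172
medium_blank_center top [(0.71, [315.6, 160.3], 408), (0.71, [386.9, 251.4], 1358)]
medium_blank_center scene [(0.87, [219.6, 256.0], 642), (0.65, [171.9, 177.5], 932)]
    ['top'] [665.3 -88.4] yaw -3.1 cost 0.086
    ['scene'] [665.  -87.7] yaw 1.0 cost 0.113
    ['top', 'scene'] [665.3 -88.2] yaw -6.0 cost 0.205
small_blank_center top [(0.47, [271.5, 210.4], 179)]
small_blank_center scene [(0.94, [274.8, 214.2], 355)]
    ['top'] [557.7  -3.9] yaw -45.4 cost 0.111
    ['scene'] [559.7  -3.8] yaw -56.2 cost 0.153
    ['top', 'scene'] [557.8  -4. ] yaw -48.8 cost 0.297
ebony_blank_center top [(0.74, [320.8, 270.9], 426)]
ebony_blank_center scene [(0.81, [237.7, 170.7], 530)]
    ['top'] [ 441.  -106.3] yaw 38.9 cost 0.124
    ['scene'] [ 440.3 -107.2] yaw 28.7 cost 0.163
    ['top', 'scene'] [ 441.4 -106.8] yaw 31.0 cost 0.318
antler_center top [(0.91, [226.2, 265.9], 374)]
antler_center scene [(0.56, [327.2, 189.8], 430)]
    ['top'] [452.6  88. ] yaw 5.3 cost 0.137
    ['scene'] [450.   89.1] yaw 9.5 cost 0.269
    ['top', 'scene'] [452.1  88.8] yaw -2.4 cost 0.411
upper_tray_handle top [(0.93, [130.4, 242.1], 7285), (0.21, [390.9, 202.1], 4017)]
upper_tray_handle scene [(0.61, [426.0, 229.0], 6496)]
    ['top'] [503.1 295.4] yaw -7.6 cost 0.036
    ['scene'] [502.7 295.3] yaw -7.6 cost 0.049
    ['top', 'scene'] [502.9 295.3] yaw 172.4 cost 0.085
lower_tray top [(0.76, [389.7, 202.6], 4075)]
lower_tray scene [(0.69, [156.0, 224.7], 3734)]
    ['top'] [ 545.4 -253.4] yaw -4.9 cost 0.772
    ['scene'] [ 545.2 -253.9] yaw -4.7 cost 0.738
    ['top', 'scene'] [ 545.2 -253.6] yaw -4.8 cost 1.511
```

Run:
```python
from h import *
masks={}
for n in("top","scene"):
    L=env.masks_of(n,'lower_tray'); m=L[0]['region'].astype(np.uint8)
    cs,_=cv2.findContours(m,cv2.RETR_EXTERNAL,cv2.CHAIN_APPROX_NONE)
    f=np.zeros_like(m); cv2.drawContours(f,cs,-1,1,-1); masks[n]=f.astype(np.float32); print(n,m.sum(),f.sum())
for sel in (["top"],["scene"],["top","scene"]):
    for yaw in(1.45,1.6):
        r=fit(MODELS['lower_tray'],{k:masks[k] for k in sel},[547,-253,yaw]);print(sel,np.round(r[0],1),np.degrees(r[0][2]),r[1])
im={n:cv2.imread(f"pics/{n}_1_o.png") for n in masks}
for n in im:
    for V in MODELS['lower_tray']:
        h=cv2.convexHull(proj(cam(n),place(V,*r[0])).astype(np.float32)); cv2.polylines(im[n],[np.round(h*16).astype(np.int32)],True,(255,0,255),1,shift=4)
    c=im[n]; c=c[80:320,60:440] if n=='top' else c[120:320,80:480]
    cv2.imwrite(f"pics/{n}_1_z.png",cv2.resize(c,None,fx=2,fy=2,interpolation=cv2.INTER_CUBIC))
```

```text
top 4075 7020
scene 3734 6180
['top'] [ 545.4 -253.4    3.1] 175.11517022042014 0.02883725054562092
['top'] [ 545.3 -253.3    3.1] 175.15673388221362 0.028792735189199448
['scene'] [ 545.1 -253.7    3.1] 175.25423617790088 0.04995954781770706
['scene'] [ 545.3 -253.6    3.1] 175.30984946159955 0.05038430541753769
['top', 'scene'] [ 545.2 -253.4    3.1] 175.24471109030387 0.07959790527820587
['top', 'scene'] [ 545.2 -253.6    3.1] 175.24516107109412 0.07912586629390717
```

Run:
```python
import cv2;a=cv2.imread('pics/top_1_z.png');print(a.shape)
```

```text
(480, 760, 3)
```

View pics/top_1_z.png

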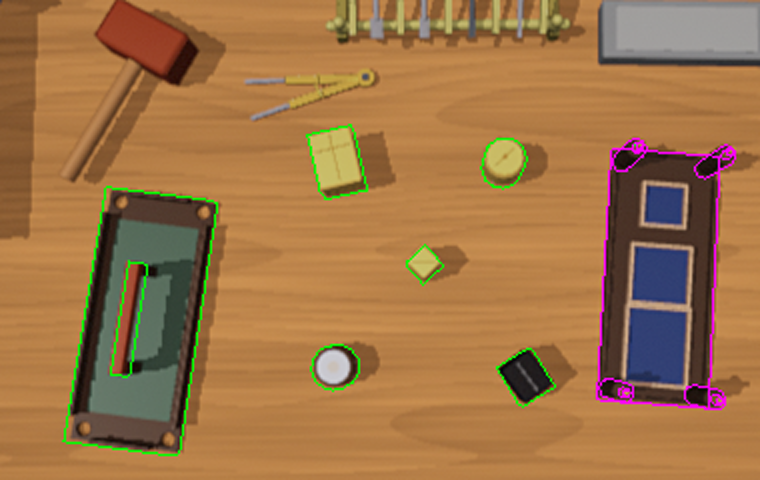

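View pics/scene_1_z.png

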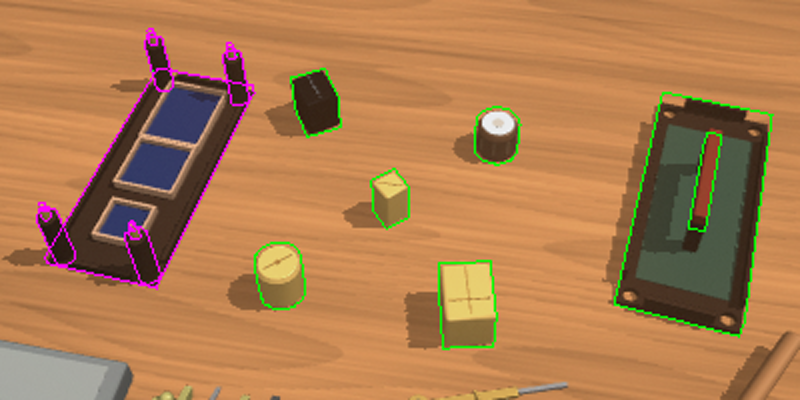

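```bash
cat > go.py <<'E'
# usage: go.py x y z yaw(line of tool x, mod 180) -> turn about tool y first, then shift in tool axes
from h import *
import sys
x,y,z,yaw=map(float,sys.argv[1:5])
s=env.state(); p=s['ee_pos']; cy=s['ee_rot'][2]
d=(yaw-cy+90)%180-90
b=np.radians(cy+d); ax=np.array([np.cos(b),np.sin(b)]); az=np.array([-np.sin(b),np.cos(b)])
if abs(s['ee_rot'][0]-90)<30: raise SystemExit('flip?')
D=np.array([x,y])-p[:2]
print('t',round(s['time_s'],2),'pos',p.round(1),'rot',s['ee_rot'].round(2),'w',round(s['gripper_width'],1),'F',s['force'].round(1),'q',s['qpos'].round(0))
print('turn tool y: %.2f'%(-d),' shift x %.1f y %.1f z %.1f'%(D@ax, p[2]-z, D@az))
E
python3 go.py 667 87 150 12.5
```

```text
t 1.0 pos [ 198.1 -539.8  214. ] rot [ -89.99   -0.   -159.84] w 91.2 F [ 0.5 -0.2  0.7] q [-71.  18.  90.  -0.  72.  -1.]
turn tool y: 7.66  shift x -593.4 y 64.0 z -510.5
```

```bash
python3 -m handwheel '[[1,[0,0,0],[0,3.8,0]],[1,[0,0,0],[0,3.8,0]],[1,[-29,0,-25],[0,0,0]],[1,[-29,0,-25],[0,0,0]],[1,[-29,0,-25],[0,0,0]],[1,[-29,0,-25],[0,0,0]],[1,[-29,0,-25],[0,0,0]],[1,[-29,0,-25],[0,0,0]],[1,[-29,0,-25],[0,0,0]],[1,[-29,0,-25],[0,0,0]]]' 20; python3 go.py 667 87 150 12.5
```

```text
time_s: 1.83
ee_pos: [381.9, -292.5, 214.2]
ee_rot: [-90.0, 0.0, -167.5]
force: [0.5, -1.2, 0.4]
gripper_width: 91.2
t 1.83 pos [ 381.9 -292.5  214.2] rot [-8.9970e+01  2.0000e-02 -1.6746e+02] w 91.2 F [ 0.5 -1.2  0.4] q [-39.  10. 101.  -0.  69.  39.]
turn tool y: 0.04  shift x -360.5 y 64.2 z -308.8
```

```bash
python3 -m handwheel '[[1,[-29,0,-25],[0,0,0]],[1,[-29,0,-25],[0,0,0]],[1,[-29,0,-25],[0,0,0]],[1,[-29,0,-25],[0,0,0]],[1,[-29,0,-25],[0,0,0]],[1,[-29,0,-25],[0,0,0]],[1,[-29,0,-25],[0,0,0]],[1,[-29,0,-25],[0,0,0]],[1,[-29,0,-25],[0,0,0]],[1,[-29,0,-25],[0,0,0]]]'; python3 go.py 667 87 150 12.5
```

```text
time_s: 2.67
ee_pos: [610.7, 14.7, 214.0]
ee_rot: [-90.0, 0.0, -167.4]
force: [0.8, -0.7, 0.1]
gripper_width: 91.3
t 2.67 pos [610.7  14.7 214. ] rot [-8.9980e+01  1.0000e-02 -1.6743e+02] w 91.3 F [ 0.8 -0.7  0.1] q [ 0. 22. 85. -0. 74. 78.]
turn tool y: 0.07  shift x -70.6 y 64.0 z -58.4
```

```bash
python3 -m handwheel '[[1,[-24,20,-20],[0,0,0]],[1,[-24,20,-20],[0,0,0]],[1,[-23,20,-19],[0,0,0]],[1,[0,4,0],[0,0,0]],[1,[0,0,0],[0,0,0]],[1,[0,0,0],[0,0,0]],[1,[0,0,0],[0,0,0]],[1,[0,0,0],[0,0,0]],[1,[0,0,0],[0,0,0]],[1,[0,0,0],[0,0,0]]]'; python3 go.py 667 87 23 12.5
python3 - <<'E'
from h import *
s=env.state();p=s['ee_pos']
ims=[]
for n in("scene","top"):
    f=env.grab_frame(n)[:,:,::-1].copy();u=proj(cam(n),p)[0];print(n,u)
    cv2.circle(f,tuple(np.round(u).astype(int)),2,(0,0,255),-1)
    v=proj(cam(n),[667,87,48])[0]; cv2.circle(f,tuple(np.round(v).astype(int)),1,(255,0,0),-1)
    a,b=np.round((u+v)/2).astype(int); ims.append(cv2.resize(f[max(b-60,0):b+60,a-60:a+60],None,fx=3,fy=3))
h=min(i.shape[0] for i in ims);cv2.imwrite('pics/tcp.png',np.hstack([i[:h] for i in ims]))
E
```

```text
time_s: 3.5
ee_pos: [666.4, 85.2, 151.1]
ee_rot: [-90.0, 0.1, -167.5]
force: [0.4, -0.6, -0.9]
gripper_width: 91.0
t 3.5 pos [666.4  85.2 151.1] rot [-8.998e+01  9.000e-02 -1.675e+02] w 91.0 F [ 0.4 -0.6 -0.9] q [ 6. 29. 81. -0. 69. 84.]
turn tool y: -0.00  shift x -1.0 y 128.1 z -1.6
scene [314.47984431 228.65298771]
top [221.26520907 145.91369762]
```

View pics/tcp.png

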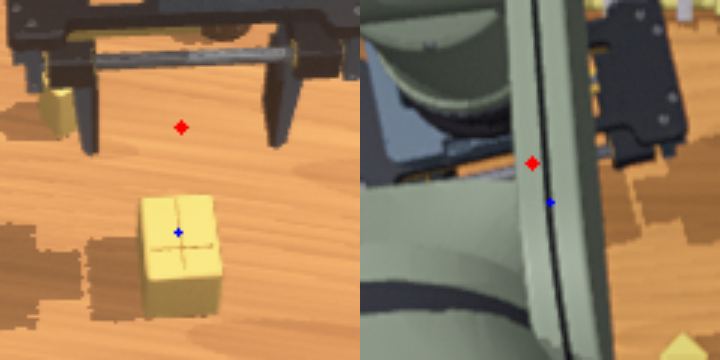

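```bash
python3 -m handwheel '[[1,[-1,20,-1.5],[0,0,0]],[1,[0,20,0],[0,0,0]],[1,[0,20,0],[0,0,0]],[1,[0,20,0],[0,0,0]],[1,[0,20,0],[0,0,0]],[1,[0,15,0],[0,0,0]],[1,[0,8,0],[0,0,0]],[1,[0,4,0],[0,0,0]],[1,[0,0,0],[0,0,0]],[1,[0,0,0],[0,0,0]]]'; python3 go.py 667 87 23 12.5
```

```text
time_s: 4.43
ee_pos: [667.6, 87.6, 23.8]
ee_rot: [-90.0, 0.1, -167.4]
force: [-0.1, -0.7, -0.1]
gripper_width: 91.4
t 4.43 pos [667.6  87.6  23.8] rot [-8.9990e+01  9.0000e-02 -1.6745e+02] w 91.4 F [-0.1 -0.7 -0.1] q [ 7. 36. 89. -0. 55. 84.]
turn tool y: 0.05  shift x 0.8 y 0.8 z 0.5
```

```bash
python3 -m handwheel '[[0.3,[0,0,0],[0,0,0]],[0.3,[0,0,0],[0,0,0]],[0.3,[0,0,0],[0,0,0]],[0.3,[0,0,0],[0,0,0]],[0.3,[0,0,0],[0,0,0]],[0.3,[0,0,0],[0,0,0]],[0.3,[0,0,0],[0,0,0]],[0.3,[0,0,0],[0,0,0]],[0.3,[0,0,0],[0,0,0]],[0.3,[0,0,0],[0,0,0]]]' 20; python3 go.py 470.5 -247.3 130 -4.75
```

```text
time_s: 5.27
ee_pos: [667.0, 87.7, 23.0]
ee_rot: [-90.0, 0.0, -167.4]
force: [-1.4, 0.0, 0.8]
gripper_width: 46.2
t 5.27 pos [667.   87.7  23. ] rot [ -90.      0.   -167.44] w 46.2 F [-1.4  0.   0.8] q [ 7. 36. 89.  0. 55. 84.]
turn tool y: 17.31  shift x 168.0 y -107.0 z 350.1
```

```bash
python3 -m handwheel '[[0.3,[0,-10,0],[0,0,0]],[0.3,[0,-20,0],[0,0,0]],[0.3,[0,-25,0],[0,0,0]],[0.3,[0,-25,0],[0,0,0]],[0.3,[0,-20,0],[0,0,0]],[0.3,[0,-7,0],[0,0,0]],[0.3,[0,0,0],[0,5.8,0]],[0.3,[0,0,0],[0,5.8,0]],[0.3,[0,0,0],[0,5.7,0]],[0.3,[0,0,0],[0,0,0]]]'; python3 go.py 470.5 -247.3 130 -4.75
```

```text
time_s: 6.1
ee_pos: [666.3, 87.5, 129.3]
ee_rot: [-90.0, -0.1, 175.2]
force: [-0.0, 0.9, -2.4]
gripper_width: 45.8
t 6.1 pos [666.3  87.5 129.3] rot [-8.9970e+01 -9.0000e-02  1.7516e+02] w 45.8 F [-0.   0.9 -2.4] q [  7.  30.  83.  -0.  67. 101.]
turn tool y: -0.09  shift x 167.5 y -0.7 z 349.8
```

```bash
python3 -m handwheel '[[0.3,[8,0,17],[0,0,0]],[0.3,[17,0,35],[0,0,0]],[0.3,[17,0,35],[0,0,0]],[0.3,[17,0,35],[0,0,0]],[0.3,[17,0,35],[0,0,0]],[0.3,[17,0,35],[0,0,0]],[0.3,[17,0,35],[0,0,0]],[0.3,[17,0,35],[0,0,0]],[0.3,[17,0,35],[0,0,0]],[0.3,[17,0,35],[0,0,0]]]'; python3 go.py 470.5 -247.3 130 -4.75
```

```text
time_s: 6.93
ee_pos: [477.5, -231.2, 129.7]
ee_rot: [-90.0, -0.0, 175.4]
force: [0.4, -0.3, -1.7]
gripper_width: 46.1
t 6.93 pos [ 477.5 -231.2  129.7] rot [-9.0000e+01 -3.0000e-02  1.7544e+02] w 46.1 F [ 0.4 -0.3 -1.7] q [-27.  18. 103.  -0.  59.  68.]
turn tool y: 0.19  shift x 5.6 y -0.3 z 16.7
```

```bash
python3 -m handwheel '[[0.3,[6,0,17.5],[0,0,0]],[0.3,[0,0,0],[0,0,0]],[0.3,[0,12,0],[0,0,0]],[0.3,[0,18,0],[0,0,0]],[0.3,[0,20,0],[0,0,0]],[0.3,[0,18,0],[0,0,0]],[0.3,[0,10,0],[0,0,0]],[0.3,[0,0,0],[0,0,0]],[0.3,[0,0,0],[0,0,0]],[0.3,[0,0,0],[0,0,0]]]'; python3 go.py 470.5 -247.3 31 -4.75
python3 - <<'E'
from h import *
s=env.state();p=s['ee_pos']
ims=[]
for n in("scene","top"):
    f=env.grab_frame(n)[:,:,::-1].copy()
    for V in [box(78,62,8,15,-75),box(59,59,8,15),box(42,42,8,15,75)]:
        P=np.round(proj(cam(n),place(V[4:],545.2,-253.5,np.radians(-4.75)))*16).astype(int); cv2.polylines(f,[P.astype(np.int32)],True,(0,255,0),1,shift=4)
    a,b=np.round(proj(cam(n),[510,-250,20])[0]).astype(int); ims.append(cv2.resize(f[max(b-70,0):b+70,a-65:a+65],None,fx=3,fy=3))
cv2.imwrite('pics/p1.png',np.hstack(ims))
E
```

```text
time_s: 7.77
ee_pos: [472.6, -247.0, 52.8]
ee_rot: [-90.0, 0.1, 175.3]
force: [-0.2, 0.4, -1.0]
gripper_width: 45.6
t 7.77 pos [ 472.6 -247.    52.8] rot [-8.9960e+01  1.0000e-01  1.7531e+02] w 45.6 F [-0.2  0.4 -1. ] q [-29.  24. 108.   0.  49.  66.]
turn tool y: 0.06  shift x 2.0 y 21.8 z 0.5
```

View pics/p1.png

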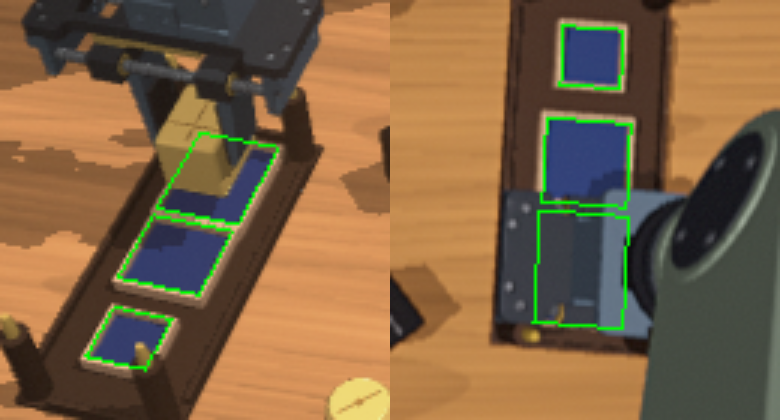

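```bash
python3 -m handwheel '[[0.3,[2,6,0.5],[0,0,0]],[0.3,[0,6,0],[0,0,0]],[0.3,[0,4,0],[0,0,0]],[0.3,[0,2,0],[0,0,0]],[0.3,[0,1,0],[0,0,0]],[0.3,[0,1,0],[0,0,0]],[0.3,[0,1,0],[0,0,0]],[0.3,[0,0.5,0],[0,0,0]],[0.3,[0,0,0],[0,0,0]],[0.3,[0,0,0],[0,0,0]]]'; python3 go.py 470.5 -247.3 31 -4.75
```

```text
time_s: 8.7
ee_pos: [469.7, -247.3, 30.9]
ee_rot: [-90.0, 0.0, 175.3]
force: [-0.5, 0.5, 4.5]
gripper_width: 46.1
t 8.7 pos [ 469.7 -247.3   30.9] rot [-8.9980e+01  3.0000e-02  1.7526e+02] w 46.1 F [-0.5  0.5  4.5] q [-29.  25. 109.  -0.  46.  66.]
turn tool y: 0.01  shift x -0.8 y -0.1 z -0.1
```

```bash
python3 -m handwheel '[[0.9,[0,0,0],[0,0,0]],[0.9,[0,0,0],[0,0,0]],[0.9,[0,0,0],[0,0,0]],[0.9,[0,0,0],[0,0,0]],[0.9,[0,0,0],[0,0,0]],[0.9,[0,-10,0],[0,0,0]],[0.9,[0,-20,0],[0,0,0]],[0.9,[0,-25,0],[0,0,0]],[0.9,[0,-25,0],[0,0,0]],[0.9,[0,-20,0],[0,0,0]]]'; python3 go.py 665.2 -88.2 130 -4.75
```

```text
time_s: 9.53
ee_pos: [470.1, -247.5, 133.0]
ee_rot: [-89.9, 0.1, 175.3]
force: [0.4, -0.6, 0.2]
gripper_width: 81.7
t 9.53 pos [ 470.1 -247.5  133. ] rot [-8.9940e+01  1.2000e-01  1.7526e+02] w 81.7 F [ 0.4 -0.6  0.2] q [-29.  18. 102.  -0.  59.  66.]
turn tool y: 0.01  shift x -181.2 y 3.0 z -174.9
```

```bash
python3 -m handwheel '[[0.9,[-15,0,-15],[0,0,0]],[0.9,[-25,0,-24],[0,0,0]],[0.9,[-28,0,-27],[0,0,0]],[0.9,[-28,0,-27],[0,0,0]],[0.9,[-28,0,-27],[0,0,0]],[0.9,[-28,0,-27],[0,0,0]],[0.9,[-20,0,-19],[0,0,0]],[0.9,[-9,0,-9],[0,0,0]],[0.9,[0,0,0],[0,0,0]],[0.9,[0,0,0],[0,0,0]]]'; python3 go.py 665.2 -88.2 23 -4.75
python3 meas.py 2 large_blank_center medium_blank_center
```

```text
time_s: 10.37
ee_pos: [663.7, -88.0, 130.4]
ee_rot: [-90.0, -0.1, 175.3]
force: [-0.1, -0.0, -0.5]
gripper_width: 82.4
t 10.37 pos [663.7 -88.  130.4] rot [-8.996e+01 -7.000e-02  1.753e+02] w 82.4 F [-0.1 -0.  -0.5] q [-9. 30. 83. -0. 67. 86.]
turn tool y: 0.05  shift x -1.5 y 107.4 z 0.1
large_blank_center top none
large_blank_center scene noneTraceback (most recent call last):
  File "meas.py", line 25, in <module>
    h=cv2.convexHull(proj(cam(n),place(V,*best[0])).astype(np.float32)); cv2.polylines(imgs[n],[np.round(h*16).astype(np.int32)],True,(0,255,0),1,shift=4)
                                          ^^^^
NameError: name 'best' is not defined
```

View pics/scene_2.png

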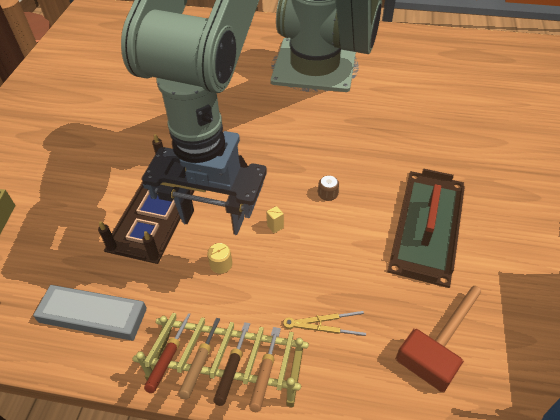

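```bash
python3 -m handwheel '[[0.9,[-1,15,0],[0,0,0]],[0.9,[0,20,0],[0,0,0]],[0.9,[0,20,0],[0,0,0]],[0.9,[0,20,0],[0,0,0]],[0.9,[0,17,0],[0,0,0]],[0.9,[0,10,0],[0,0,0]],[0.9,[0,5,0],[0,0,0]],[0.9,[0,0,0],[0,0,0]],[0.9,[0,0,0],[0,0,0]],[0.9,[0,0,0],[0,0,0]]]'; python3 go.py 665.2 -88.2 23 -4.75
```

```text
time_s: 11.4
ee_pos: [666.3, -88.2, 24.8]
ee_rot: [-90.0, 0.1, 175.2]
force: [-0.6, -0.6, -0.2]
gripper_width: 82.2
t 11.4 pos [666.3 -88.2  24.8] rot [-8.9980e+01  1.4000e-01  1.7524e+02] w 82.2 F [-0.6 -0.6 -0.2] q [-9. 36. 90. -0. 55. 86.]
turn tool y: -0.01  shift x 1.1 y 1.8 z 0.1
```

```bash
python3 -m handwheel '[[0.3,[0.5,1,0],[0,0,0]],[0.3,[0,0,0],[0,0,0]],[0.3,[0,0,0],[0,0,0]],[0.3,[0,0,0],[0,0,0]],[0.3,[0,0,0],[0,0,0]],[0.3,[0,0,0],[0,0,0]],[0.3,[0,0,0],[0,0,0]],[0.3,[0,0,0],[0,0,0]],[0.3,[0,0,0],[0,0,0]],[0.3,[0,0,0],[0,0,0]]]' 15; python3 go.py 545.2 -253.5 130 -4.75
```

```text
time_s: 12.23
ee_pos: [665.0, -87.7, 22.5]
ee_rot: [-90.0, 0.0, 175.3]
force: [0.0, 1.4, 1.2]
gripper_width: 42.2
t 12.23 pos [665.  -87.7  22.5] rot [-9.0000e+01  1.0000e-02  1.7526e+02] w 42.2 F [0.  1.4 1.2] q [-8. 36. 90.  0. 55. 86.]
turn tool y: 0.01  shift x 105.7 y -107.5 z 175.1
```

```bash
python3 -m handwheel '[[0.3,[0,-10,0],[0,0,0]],[0.3,[0,-20,0],[0,0,0]],[0.3,[0,-25,0],[0,0,0]],[0.3,[0,-25,0],[0,0,0]],[0.3,[0,-20,0],[0,0,0]],[0.3,[0,-7,0],[0,0,0]],[0.3,[7,0,12],[0,0,0]],[0.3,[17,0,28],[0,0,0]],[0.3,[20,0,33],[0,0,0]],[0.3,[20,0,33],[0,0,0]]]'; python3 go.py 545.2 -253.5 130 -4.75
```

```text
time_s: 13.07
ee_pos: [589.8, -189.0, 127.5]
ee_rot: [-90.0, -0.2, 175.4]
force: [-0.2, -0.8, -1.2]
gripper_width: 42.5
t 13.07 pos [ 589.8 -189.   127.5] rot [-90.01  -0.22 175.35] w 42.5 F [-0.2 -0.8 -1.2] q [-19.  26.  91.  -0.  64.  76.]
turn tool y: 0.10  shift x 39.1 y -2.5 z 68.0
```

```bash
python3 -m handwheel '[[0.3,[20,0,33],[0,0,0]],[0.3,[14,0,24],[0,0,0]],[0.3,[7,0,12],[0,0,0]],[0.3,[0,0,0],[0,0,0]],[0.3,[0,10,0],[0,0,0]],[0.3,[0,20,0],[0,0,0]],[0.3,[0,20,0],[0,0,0]],[0.3,[0,20,0],[0,0,0]],[0.3,[0,10,0],[0,0,0]],[0.3,[0,0,0],[0,0,0]]]'; python3 go.py 545.2 -253.5 31 -4.75
```

```text
time_s: 13.9
ee_pos: [544.4, -251.4, 46.0]
ee_rot: [-90.2, -0.4, 175.4]
force: [0.3, 0.4, -0.9]
gripper_width: 42.3
t 13.9 pos [ 544.4 -251.4   46. ] rot [-90.15  -0.35 175.35] w 42.3 F [ 0.3  0.4 -0.9] q [-26.  29.  99.   0.  53.  69.]
turn tool y: 0.10  shift x -1.0 y 15.0 z 2.1
```

```bash
python3 -m handwheel '[[0.3,[0,4,0.5],[0,0,0]],[0.3,[0,4,0],[0,0,0]],[0.3,[0,3,0],[0,0,0]],[0.3,[0,2,0],[0,0,0]],[0.3,[0,1,0],[0,0,0]],[0.3,[0,0.5,0],[0,0,0]],[0.3,[0,0.5,0],[0,0,0]],[0.3,[0,0,0],[0,0,0]],[0.3,[0,0,0],[0,0,0]],[0.3,[0,0,0],[0,0,0]]]'; python3 go.py 545.2 -253.5 31 -4.75
```

```text
time_s: 14.73
ee_pos: [545.9, -254.1, 34.6]
ee_rot: [-90.0, 0.0, 175.3]
force: [0.1, -0.6, -0.5]
gripper_width: 42.6
t 14.73 pos [ 545.9 -254.1   34.6] rot [-8.9990e+01  2.0000e-02  1.7525e+02] w 42.6 F [ 0.1 -0.6 -0.5] q [-26.  30.  99.  -0.  51.  69.]
turn tool y: 0.00  shift x 0.7 y 3.6 z -0.6
```

```bash
python3 -m handwheel '[[0.3,[0.5,1,-0.5],[0,0,0]],[0.3,[0,1,0],[0,0,0]],[0.3,[0,1,0],[0,0,0]],[0.3,[0,0.5,0],[0,0,0]],[0.3,[0,0.5,0],[0,0,0]],[0.3,[0,0.5,0],[0,0,0]],[0.3,[0,0,0],[0,0,0]],[0.3,[0,0,0],[0,0,0]],[0.3,[0,0,0],[0,0,0]],[0.3,[0,0,0],[0,0,0]]]'; python3 go.py 545.2 -253.5 31 -4.75
```

```text
time_s: 15.57
ee_pos: [545.3, -253.5, 30.4]
ee_rot: [-90.0, 0.0, 175.3]
force: [-1.8, 0.8, 5.2]
gripper_width: 42.7
t 15.57 pos [ 545.3 -253.5   30.4] rot [-8.9990e+01  1.0000e-02  1.7526e+02] w 42.7 F [-1.8  0.8  5.2] q [-26.  30. 100.  -0.  50.  69.]
turn tool y: 0.01  shift x 0.1 y -0.6 z 0.0
```

```bash
python3 -m handwheel '[[0.8,[0,0,0],[0,0,0]],[0.8,[0,0,0],[0,0,0]],[0.8,[0,0,0],[0,0,0]],[0.8,[0,0,0],[0,0,0]],[0.8,[0,0,0],[0,0,0]],[0.8,[0,-10,0],[0,0,0]],[0.8,[0,-20,0],[0,0,0]],[0.8,[0,-25,0],[0,0,0]],[0.8,[0,-25,0],[0,0,0]],[0.8,[0,-20,0],[0,0,0]]]'; python3 meas.py 3 small_blank_center;  python3 go.py 558 -4 130 42
python3 - <<'E'
import cv2
a=cv2.imread('pics/scene_3_o.png');cv2.imwrite('pics/s3z.png',cv2.resize(a[110:310,80:330],None,fx=3,fy=3,interpolation=cv2.INTER_CUBIC))
E
```

```text
time_s: 16.4
ee_pos: [545.9, -253.8, 132.6]
ee_rot: [-89.9, 0.1, 175.3]
force: [0.1, -0.0, -0.0]
gripper_width: 73.0
small_blank_center top [(0.5, [272.6, 208.5], 161)]
small_blank_center scene [(0.83, [277.1, 216.5], 364)]
    ['top'] [556.9  -3.6] yaw -52.4 cost 0.205
    ['scene'] [557.3  -4.3] yaw 35.2 cost 0.134
    ['top', 'scene'] [557.4  -4.1] yaw 36.1 cost 0.361
t 16.6 pos [ 545.4 -253.5  130.6] rot [-8.9970e+01  6.0000e-02  1.7525e+02] w 73.0 F [ 0.   0.4 -1.1] q [-26.  24.  93.  -0.  63.  69.]
turn tool y: -46.75  shift x -176.4 y 0.6 z -177.0
```

View pics/s3z.png

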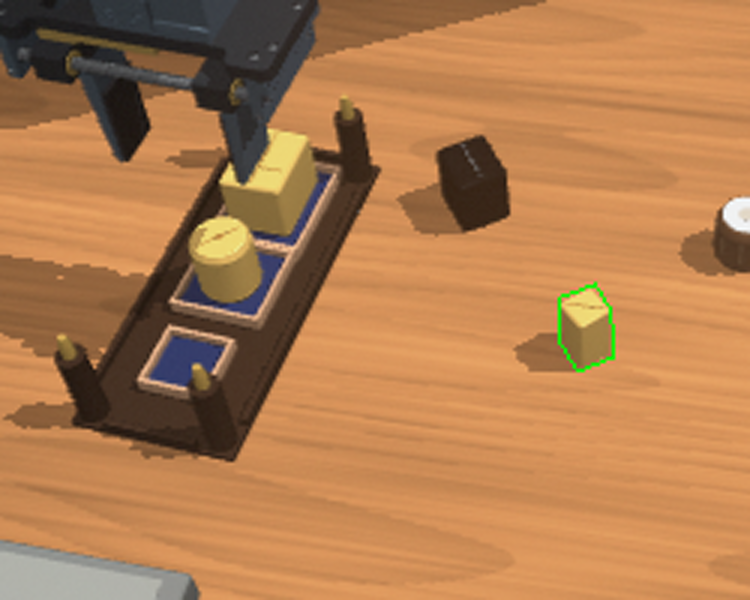

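```bash
python3 - <<'E'
from h import *
for tag in ('scene0','top0'):
    pass
ms={}
for n in('scene','top'):
    im=cv2.imread(f'pics/{n}0.png'); u=proj(cam(n),[557.5,-4,24])[0].astype(int)
    hsv=cv2.cvtColor(im,cv2.COLOR_BGR2HSV)
    m=((hsv[...,0]>=21)&(hsv[...,0]<=35)&(hsv[...,1]>70)&(hsv[...,2]>70)).astype(np.float32)
    k=np.zeros_like(m);k[u[1]-22:u[1]+22,u[0]-22:u[0]+22]=1; m*=k; ms[n]=m; print(n,m.sum())
    o=cv2.resize(np.hstack([im[u[1]-22:u[1]+22,u[0]-22:u[0]+22],cv2.merge([m*255]*3)[u[1]-22:u[1]+22,u[0]-22:u[0]+22].astype(np.uint8)]),None,fx=8,fy=8,interpolation=cv2.INTER_NEAREST);cv2.imwrite(f'pics/sm_{n}.png',o)
for sel in(['scene'],['top'],['scene','top']):
    rs=[fit(MODELS['small_blank_center'],{k:ms[k] for k in sel},[557.5,-4,y]) for y in(.5,.8,1.1)]
    for r in rs: print(sel,r[0].round(1)[:2],np.degrees(r[0][2]).round(1),round(r[1],3))
E
python3 -c "
import cv2,numpy as np
a=[cv2.imread(f'pics/sm_{n}.png') for n in('scene','top')];cv2.imwrite('pics/sm.png',cv2.resize(np.vstack(a),None,fx=.8,fy=.8))"
```

```text
scene 97.0
top 152.0
['scene'] [552.3  -4.8] 12.6 2.627
['scene'] [556.9  -4.3] 12.8 2.635
['scene'] [537.5  -8.2] 102.6 2.579
['top'] [559.3  -3.6] 44.6 0.275
['top'] [558.7  -3.8] 44.6 0.281
['top'] [560.3  -2.6] 52.5 0.3
['scene', 'top'] [559.   -3.3] 13.3 3.074
['scene', 'top'] [558.9  -3.2] 13.7 3.081
['scene', 'top'] [559.1  -3.3] 103.1 3.075
```

View pics/sm.png

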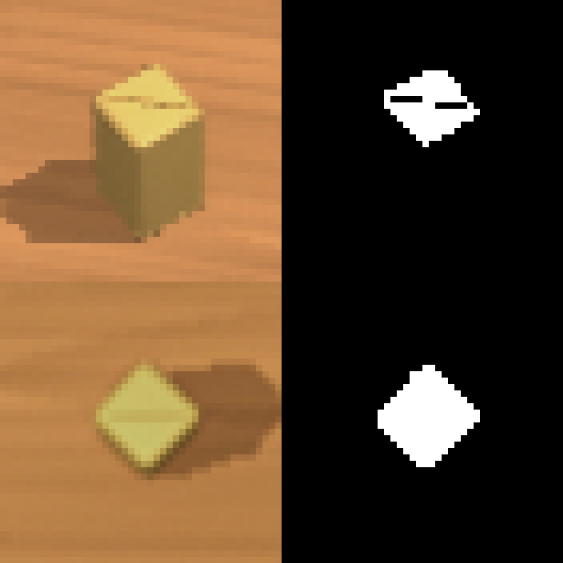

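Run:
```python
from h import *
ms={}
for n in('scene','top'):
    im=cv2.imread(f'pics/{n}0.png'); u=proj(cam(n),[557.5,-4,24])[0].astype(int)
    hsv=cv2.cvtColor(im,cv2.COLOR_BGR2HSV)
    m=((hsv[...,0]>=21)&(hsv[...,0]<=35)&(hsv[...,1]>70)&(hsv[...,2]>(70 if n=='top' else 165))).astype(np.uint8)
    k=np.zeros_like(m);k[u[1]-22:u[1]+22,u[0]-22:u[0]+22]=1; m*=k
    m=cv2.morphologyEx(m,cv2.MORPH_CLOSE,np.ones((3,3))); ms[n]=m.astype(np.float32);print(m.sum())
for sel in(['scene'],['top'],['scene','top']):
    for y in(.5,.8,1.1):
        r=fit([box(26,26,47.9,48)],{k:ms[k] for k in sel},[557.5,-4,y]); print(sel,r[0].round(1)[:2],np.degrees(r[0][2]).round(1),round(r[1],3))
```

```text
107
152
['scene'] [559.4  -3.4] 44.3 0.348
['scene'] [558.9  -3.3] 49.8 0.334
['scene'] [558.9  -1.7] 44.1 0.348
['top'] [558.2  -3.3] 45.1 0.111
['top'] [558.7  -3.1] 44.3 0.111
['top'] [558.9  -3.2] 49.8 0.13
['scene', 'top'] [559.1  -3.2] 43.1 0.472
['scene', 'top'] [558.7  -2.9] 44.6 0.464
['scene', 'top'] [558.8  -2.9] 46.4 0.46
```

```bash
python3 -m handwheel '[[0.8,[1,0,-20],[0,0,0]],[0.8,[1,0,-33],[0,0,0]],[0.8,[1,0,-33],[0,0,0]],[0.8,[1,0,-33],[0,0,0]],[0.8,[1,0,-33],[0,0,0]],[0.8,[1,0,-33],[0,0,0]],[0.8,[1,0,-33],[0,0,0]],[0.8,[1,0,-22],[0,0,0]],[0.8,[0,0,-10],[0,0,0]],[0.8,[0,0,0],[0,-6.8,0]]]'; python3 -m handwheel '[[0.8,[0,0,0],[0,-6.8,0]],[0.8,[0,0,0],[0,-6.8,0]],[0.8,[0,0,0],[0,-6.8,0]],[0.8,[0,0,0],[0,-6.8,0]],[0.8,[0,0,0],[0,-6.8,0]],[0.8,[0,0,0],[0,-6.8,0]],[0.8,[0,0,0],[0,0,0]],[0.8,[0,0,0],[0,0,0]],[0.8,[0,0,0],[0,0,0]],[0.8,[0,0,0],[0,0,0]]]';python3 go.py 558.2 -3.6 23 43.5
```

```text
time_s: 17.43
ee_pos: [557.3, -1.7, 128.6]
ee_rot: [-90.0, -0.1, -177.7]
force: [-1.1, -0.6, -0.0]
gripper_width: 73.4
time_s: 18.27
ee_pos: [557.9, -4.0, 129.6]
ee_rot: [-90.0, -0.0, -137.3]
force: [-0.1, 0.3, -0.3]
gripper_width: 73.4
t 18.27 pos [557.9  -4.  129.6] rot [-9.0020e+01 -3.0000e-02 -1.3726e+02] w 73.4 F [-0.1  0.3 -0.3] q [-2. 21. 99. -0. 60. 46.]
turn tool y: -0.76  shift x -0.5 y 106.6 z -0.0
```

```bash
python3 -m handwheel '[[0.8,[-0.5,15,0],[0,-0.8,0]],[0.8,[0,20,0],[0,0,0]],[0.8,[0,20,0],[0,0,0]],[0.8,[0,20,0],[0,0,0]],[0.8,[0,17,0],[0,0,0]],[0.8,[0,10,0],[0,0,0]],[0.8,[0,4,0],[0,0,0]],[0.8,[0,0,0],[0,0,0]],[0.8,[0,0,0],[0,0,0]],[0.8,[0,0,0],[0,0,0]]]'; python3 -m handwheel '[[0.1,[0,0,0],[0,0,0]],[0.1,[0,0,0],[0,0,0]],[0.1,[0,0,0],[0,0,0]],[0.1,[0,0,0],[0,0,0]],[0.1,[0,0,0],[0,0,0]],[0.1,[0,0,0],[0,0,0]],[0.1,[0,0,0],[0,0,0]],[0.1,[0,0,0],[0,0,0]],[0.1,[0,0,0],[0,0,0]],[0.1,[0,0,0],[0,0,0]]]' 12; python3 go.py 619.9 -259.7 130 -4.75
```

```text
time_s: 19.1
ee_pos: [559.3, -3.4, 25.0]
ee_rot: [-89.9, 0.1, -136.4]
force: [0.7, -0.1, 0.0]
gripper_width: 73.1
time_s: 19.93
ee_pos: [558.4, -3.3, 23.9]
ee_rot: [-90.0, -0.0, -136.3]
force: [-0.3, 0.3, 0.3]
gripper_width: 26.2
t 19.93 pos [558.4  -3.3  23.9] rot [-9.0000e+01 -1.0000e-02 -1.3634e+02] w 26.2 F [-0.3  0.3  0.3] q [ -2.  28. 106.  -0.  46.  45.]
turn tool y: 48.41  shift x -82.5 y -106.1 z 250.4
```

```bash
python3 -m handwheel '[[0.1,[0,-10,0],[0,0,0]],[0.1,[0,-20,0],[0,0,0]],[0.1,[0,-25,0],[0,0,0]],[0.1,[0,-25,0],[0,0,0]],[0.1,[0,-20,0],[0,0,0]],[0.1,[0,-7,0],[0,6.9,0]],[0.1,[0,0,0],[0,6.9,0]],[0.1,[0,0,0],[0,6.9,0]],[0.1,[0,0,0],[0,6.9,0]],[0.1,[0,0,0],[0,6.9,0]]]';python3 -m handwheel '[[0.1,[0,0,0],[0,6.9,0]],[0.1,[0,0,0],[0,7,0]],[0.1,[-5,0,15],[0,0,0]],[0.1,[-11,0,33],[0,0,0]],[0.1,[-11,0,33],[0,0,0]],[0.1,[-11,0,33],[0,0,0]],[0.1,[-11,0,33],[0,0,0]],[0.1,[-11,0,33],[0,0,0]],[0.1,[-11,0,33],[0,0,0]],[0.1,[-8,0,25],[0,0,0]]]';  python3 go.py 619.9 -259.7 130 -4.75
```

```text
time_s: 20.77
ee_pos: [558.4, -3.3, 131.8]
ee_rot: [-90.0, 0.0, -171.2]
force: [-0.0, -0.9, -0.5]
gripper_width: 25.8
time_s: 21.6
ee_pos: [617.8, -249.9, 131.7]
ee_rot: [-89.9, 0.1, 175.2]
force: [0.7, 0.0, 0.5]
gripper_width: 26.1
t 21.6 pos [ 617.8 -249.9  131.7] rot [-8.9940e+01  6.0000e-02  1.7519e+02] w 26.1 F [0.7 0.  0.5] q [-23.  30.  84.  -0.  67.  72.]
turn tool y: -0.06  shift x -2.9 y 1.7 z 9.6
```

```bash
python3 -m handwheel '[[0.1,[-3,0,11],[0,0,0]],[0.1,[0,10,0],[0,0,0]],[0.1,[0,20,0],[0,0,0]],[0.1,[0,20,0],[0,0,0]],[0.1,[0,20,0],[0,0,0]],[0.1,[0,10,0],[0,0,0]],[0.1,[0,5,0],[0,0,0]],[0.1,[0,0,0],[0,0,0]],[0.1,[0,0,0],[0,0,0]],[0.1,[0,0,0],[0,0,0]]]';  python3 go.py 619.9 -259.7 31 -4.75
python3 - <<'E'
from h import *
ims=[]
for n in("scene","top"):
    f=env.grab_frame(n)[:,:,::-1].copy()
    a,b=np.round(proj(cam(n),[570,-255,20])[0]).astype(int); ims.append(cv2.resize(f[max(b-70,0):b+70,a-65:a+65],None,fx=3,fy=3,interpolation=cv2.INTER_CUBIC))
cv2.imwrite('pics/p3.png',np.hstack(ims))
E
```

```text
time_s: 22.43
ee_pos: [620.4, -258.3, 47.3]
ee_rot: [-90.0, 0.1, 175.3]
force: [-0.2, -0.4, -1.0]
gripper_width: 26.1
t 22.43 pos [ 620.4 -258.3   47.3] rot [-8.9960e+01  1.4000e-01  1.7528e+02] w 26.1 F [-0.2 -0.4 -1. ] q [-24.  34.  88.   0.  57.  71.]
turn tool y: 0.03  shift x 0.4 y 16.3 z 1.5
```

View pics/p3.png

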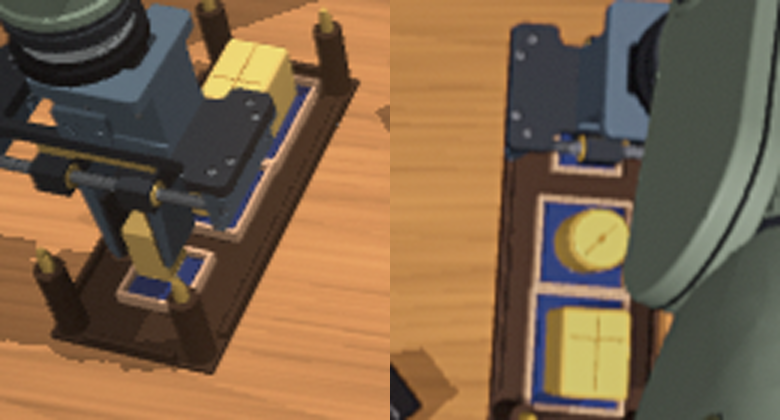

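```bash
python3 -m handwheel '[[0.1,[0,4,1],[0,0,0]],[0.1,[0,4,0],[0,0,0]],[0.1,[0,2,0],[0,0,0]],[0.1,[0,1,0],[0,0,0]],[0.1,[0,1,0],[0,0,0]],[0.1,[0,1,0],[0,0,0]],[0.1,[0,0.5,0],[0,0,0]],[0.1,[0,0.5,0],[0,0,0]],[0.1,[0,0,0],[0,0,0]],[0.1,[0,0,0],[0,0,0]]]';  python3 go.py 619.9 -259.7 31 -4.75
```

```text
time_s: 23.37
ee_pos: [619.5, -259.3, 32.0]
ee_rot: [-90.0, 0.0, 175.3]
force: [-0.3, 0.0, 0.1]
gripper_width: 26.0
t 23.37 pos [ 619.5 -259.3   32. ] rot [-8.9990e+01  1.0000e-02  1.7526e+02] w 26.0 F [-0.3  0.   0.1] q [-24.  35.  89.  -0.  56.  71.]
turn tool y: 0.01  shift x -0.4 y 1.0 z 0.4
```

```bash
python3 -m handwheel '[[0.1,[0,0.5,0],[0,0,0]],[0.1,[0,0.3,0],[0,0,0]],[0.1,[0,0,0],[0,0,0]],[0.1,[0,0,0],[0,0,0]],[0.1,[0,0,0],[0,0,0]],[0.1,[0,0,0],[0,0,0]],[0.1,[0,0,0],[0,0,0]],[0.1,[0,0,0],[0,0,0]],[0.1,[0,0,0],[0,0,0]],[0.1,[0,0,0],[0,0,0]]]';  python3 go.py 619.9 -259.7 31 -4.75
```

```text
time_s: 24.2
ee_pos: [619.6, -259.3, 31.9]
ee_rot: [-90.0, 0.0, 175.3]
force: [-1.2, 1.1, 5.6]
gripper_width: 26.0
t 24.2 pos [ 619.6 -259.3   31.9] rot [-8.9980e+01  4.0000e-02  1.7526e+02] w 26.0 F [-1.2  1.1  5.6] q [-24.  35.  89.  -0.  56.  71.]
turn tool y: 0.01  shift x -0.3 y 0.9 z 0.4
```

Seated (contact force rose to 5.6 N). Release and retract to above the handle's height.

```bash
python3 -m handwheel '[[0.6,[0,0,0],[0,0,0]],[0.6,[0,0,0],[0,0,0]],[0.6,[0,0,0],[0,0,0]],[0.6,[0,0,0],[0,0,0]],[0.6,[0,0,0],[0,0,0]],[0.6,[0,-10,0],[0,0,0]],[0.6,[0,-20,0],[0,0,0]],[0.6,[0,-25,0],[0,0,0]],[0.6,[0,-25,0],[0,0,0]],[0.6,[0,-20,0],[0,0,0]]]';  python3 go.py 502.9 295.3 130 -7.6
```

```text
time_s: 25.03
ee_pos: [620.0, -259.5, 133.9]
ee_rot: [-89.9, 0.1, 175.3]
force: [0.6, 0.2, -0.5]
gripper_width: 54.5
t 25.03 pos [ 620.  -259.5  133.9] rot [-8.9950e+01  1.4000e-01  1.7526e+02] w 54.5 F [ 0.6  0.2 -0.5] q [-24.  30.  83.  -0.  67.  71.]
turn tool y: 2.86  shift x 189.5 y 3.9 z -534.5
```

```bash
python3 -m handwheel '[[0.6,[0,0,0],[0,2.9,0]],[0.6,[6,0,-17],[0,0,0]],[0.6,[12,0,-34],[0,0,0]],[0.6,[12,0,-34],[0,0,0]],[0.6,[12,0,-34],[0,0,0]],[0.6,[12,0,-34],[0,0,0]],[0.6,[12,0,-34],[0,0,0]],[0.6,[12,0,-34],[0,0,0]],[0.6,[12,0,-34],[0,0,0]],[0.6,[12,0,-34],[0,0,0]]]';python3 -m handwheel '[[0.6,[12,0,-34],[0,0,0]],[0.6,[12,0,-34],[0,0,0]],[0.6,[12,0,-34],[0,0,0]],[0.6,[12,0,-34],[0,0,0]],[0.6,[12,0,-34],[0,0,0]],[0.6,[12,0,-34],[0,0,0]],[0.6,[10,0,-28],[0,0,0]],[0.6,[5,0,-13],[0,0,0]],[0.6,[0,0,0],[0,0,0]],[0.6,[0,0,0],[0,0,0]]]';  python3 go.py 502.9 295.3 31 -7.6
```

```text
time_s: 25.87
ee_pos: [556.4, 42.3, 132.1]
ee_rot: [-90.0, 0.1, 172.3]
force: [-0.8, -0.7, -0.1]
gripper_width: 54.7
time_s: 26.7
ee_pos: [503.1, 295.1, 131.4]
ee_rot: [-90.0, 0.0, 172.4]
force: [-0.3, -1.0, 0.2]
gripper_width: 54.8
t 26.7 pos [503.1 295.1 131.4] rot [-8.9960e+01  3.0000e-02  1.7244e+02] w 54.8 F [-0.3 -1.   0.2] q [ 29.  23.  96.  -0.  62. 127.]
turn tool y: 0.04  shift x 0.2 y 100.4 z -0.2
```

Run:
```python
from h import *
T=(545.2,-253.5,np.radians(-4.75))
cs={}
for n in("scene","top"):
    f=env.grab_frame(n);cv2.imwrite(f"pics/{n}_5.png",f[:,:,::-1])
R2=np.array([[np.cos(T[2]),-np.sin(T[2])],[np.sin(T[2]),np.cos(T[2])]])
im={n:cv2.imread(f"pics/{n}_5.png") for n in("scene","top")}
for nm,cx in(('large_blank_center',-75),('medium_blank_center',0),('small_blank_center',75)):
    c=np.array(T[:2])+R2@[cx,0]; 
    for n in("top","scene"):
        L=env.masks_of(n,nm)
        e=proj(cam(n),[*c,32])[0]
        L=[l for l in L if np.hypot(*(np.array(l['location'])-e))<15 and l['region'].sum()<2000]
        if not L: print(nm,n,'none');continue
        r=fit(MODELS[nm],{n:L[0]['region'].astype(np.float32)},[c[0],c[1],T[2]],z=8)
        print(nm,n,round(float(L[0]['p']),2),'in box',(R2.T@(r[0][:2]-c)).round(1),np.degrees(r[0][2]).round(1),round(r[1],3))
masks={}
for n in("top","scene"):
    f=cv2.resize(im[n],None,fx=1,fy=1)
    for V,z in [(box(78,62,8,15,-75),0),(box(59,59,8,15),0),(box(42,42,8,15,75),0)]:
        P=np.round(proj(cam(n),place(V[4:],*T))*16).astype(np.int32); cv2.polylines(f,[P],True,(0,255,0),1,shift=4)
    a,b=np.round(proj(cam(n),[545,-253,20])[0]).astype(int); im[n]=cv2.resize(f[b-75:b+75,a-65:a+65],None,fx=3,fy=3,interpolation=cv2.INTER_CUBIC)
cv2.imwrite('pics/p5.png',np.hstack([im['scene'],im['top']]))
s=cv2.imread('pics/scene_5.png');cv2.imwrite('pics/p5u.png',cv2.resize(s[100:320,300:520],None,fx=2.7,fy=2.7,interpolation=cv2.INTER_CUBIC))
```

```text
large_blank_center top 0.68 in box [-0.5  0.2] -1.9 0.072
large_blank_center scene 0.93 in box [-0.7 -1.9] 0.1 0.079
medium_blank_center top 0.68 in box [ 0.8 -1.2] -4.0 0.119
medium_blank_center scene 0.68 in box [ 2.9 -0.6] -1.6 0.162
small_blank_center top 0.57 in box [ 0.3 -1.7] -4.5 0.072
small_blank_center scene 0.9 in box [-1.6 -2.3] 15.4 0.221
```

View pics/p5.png

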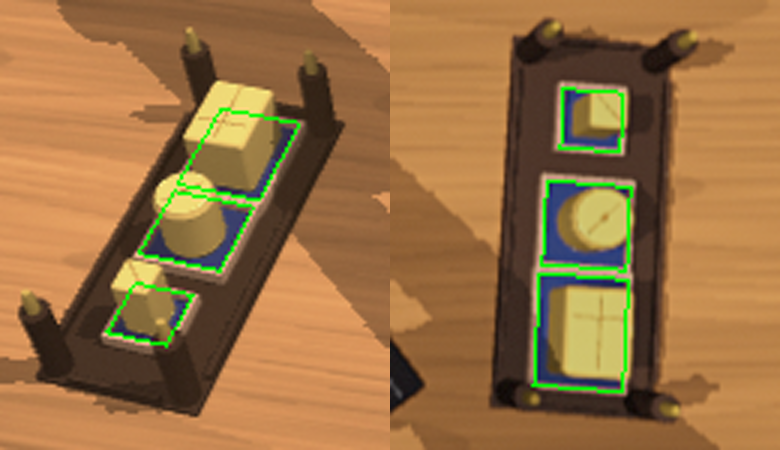

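View pics/p5u.png

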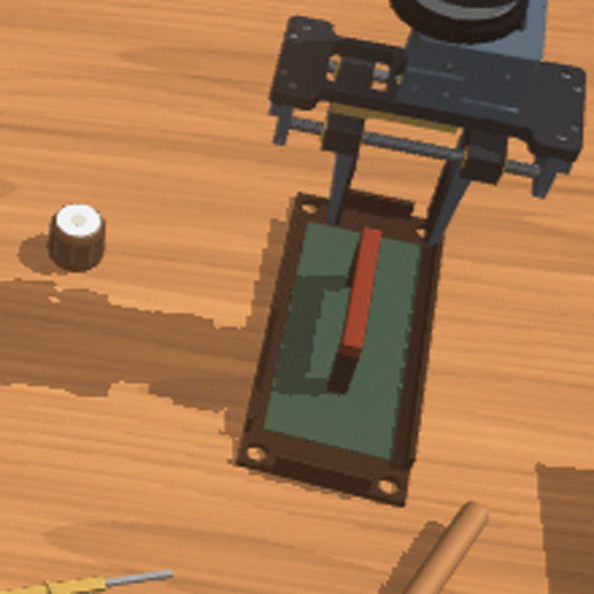

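```bash
python3 -m handwheel '[[0.6,[0,12,0],[0,0,0]],[0.6,[0,20,0],[0,0,0]],[0.6,[0,20,0],[0,0,0]],[0.6,[0,20,0],[0,0,0]],[0.6,[0,15,0],[0,0,0]],[0.6,[0,9,0],[0,0,0]],[0.6,[0,4,0],[0,0,0]],[0.6,[0,0,0],[0,0,0]],[0.6,[0,0,0],[0,0,0]],[0.6,[0,0,0],[0,0,0]]]'; python3 -m handwheel '[[0,[0,0,0],[0,0,0]],[0,[0,0,0],[0,0,0]],[0,[0,0,0],[0,0,0]],[0,[0,0,0],[0,0,0]],[0,[0,0,0],[0,0,0]],[0,[0,0,0],[0,0,0]],[0,[0,0,0],[0,0,0]],[0,[0,0,0],[0,0,0]],[0,[0,0,0],[0,0,0]],[0,[0,0,0],[0,0,0]]]' 45; python3 go.py 502.9 295.3 31 -7.6
```

```text
time_s: 27.93
ee_pos: [503.9, 295.5, 32.2]
ee_rot: [-90.1, 0.1, 172.4]
force: [-0.5, 0.4, -0.1]
gripper_width: 54.8
time_s: 28.77
ee_pos: [503.3, 295.3, 31.2]
ee_rot: [-90.0, 0.0, 172.4]
force: [-0.9, 0.9, 0.6]
gripper_width: 13.6
t 28.77 pos [503.3 295.3  31.2] rot [-9.0020e+01  1.0000e-02  1.7235e+02] w 13.6 F [-0.9  0.9  0.6] q [ 29.  29. 102.   0.  49. 127.]
turn tool y: -0.05  shift x 0.4 y 0.2 z 0.1
```

```bash
python3 -m handwheel '[[0,[0,-4,0],[0,0,0]],[0,[0,-10,0],[0,0,0]],[0,[0,-18,0],[0,0,0]],[0,[0,-22,0],[0,0,0]],[0,[0,-22,0],[0,0,0]],[0,[0,-20,0],[0,0,0]],[0,[0,-14,0],[0,0,0]],[0,[0,-8,0],[0,0,0]],[0,[0,-2,0],[0,0,0]],[0,[0,0,0],[0,-2.8,0]]]'; python3 go.py 545.2 -253.5 150 -4.75
```

```text
time_s: 29.6
ee_pos: [503.0, 295.0, 151.5]
ee_rot: [-90.0, 0.0, 175.2]
force: [-0.4, -0.3, -2.9]
gripper_width: 13.7
t 29.6 pos [503.  295.  151.5] rot [-9.000e+01  2.000e-02  1.752e+02] w 13.7 F [-0.4 -0.3 -2.9] q [ 29.  22.  94.  -0.  64. 124.]
turn tool y: -0.05  shift x -87.4 y 1.5 z 543.1
```

```bash
python3 -m handwheel '[[0,[-1,0,8],[0,0,0]],[0,[-3,0,18],[0,0,0]],[0,[-5,0,30],[0,0,0]],[0,[-5,0,32],[0,0,0]],[0,[-5,0,32],[0,0,0]],[0,[-5,0,32],[0,0,0]],[0,[-5,0,32],[0,0,0]],[0,[-5,0,32],[0,0,0]],[0,[-5,0,32],[0,0,0]],[0,[-5,0,32],[0,0,0]]]'; python3 -m handwheel '[[0,[-5,0,32],[0,0,0]],[0,[-5,0,32],[0,0,0]],[0,[-5,0,32],[0,0,0]],[0,[-5,0,32],[0,0,0]],[0,[-5,0,32],[0,0,0]],[0,[-5,0,32],[0,0,0]],[0,[-5,0,28],[0,0,0]],[0,[-4,0,22],[0,0,0]],[0,[-3,0,14],[0,0,0]],[0,[-1,0,6],[0,0,0]]]'; python3 go.py 545.2 -253.5 150 -4.75
```

```text
time_s: 30.43
ee_pos: [522.1, 10.3, 150.2]
ee_rot: [-90.0, -0.1, 175.1]
force: [0.7, -0.4, -3.2]
gripper_width: 14.0
time_s: 31.27
ee_pos: [543.4, -254.3, 150.1]
ee_rot: [-90.0, -0.1, 175.0]
force: [0.1, 0.5, -3.3]
gripper_width: 13.7
t 31.27 pos [ 543.4 -254.3  150.1] rot [-9.0000e+01 -9.0000e-02  1.7499e+02] w 13.7 F [ 0.1  0.5 -3.3] q [-26.  23.  92.  -0.  65.  69.]
turn tool y: -0.26  shift x -1.8 y 0.1 z -1.0
```

```bash
python3 -m handwheel '[[0,[-1.5,0,0],[0,-0.2,0]],[0,[0,5,0],[0,0,0]],[0,[0,8,0],[0,0,0]],[0,[0,6,0],[0,0,0]],[0,[0,0,0],[0,0,0]],[0,[0,0,0],[0,0,0]],[0,[0,0,0],[0,0,0]],[0,[0,0,0],[0,0,0]],[0,[0,0,0],[0,0,0]],[0,[0,0,0],[0,0,0]]]'; python3 go.py 545.2 -253.5 96 -4.75
cat > tray.py <<'E'
from h import *
import sys
tag=sys.argv[1]
s=env.state();p=s['ee_pos'];z0=p[2]-31.2
for n in("scene","top"):
    f=env.grab_frame(n)[:,:,::-1].copy();cv2.imwrite(f"pics/{n}_{tag}.png",f)
    L=env.masks_of(n,'upper_tray_handle');print(n,[(round(float(l['p']),2),int(l['region'].sum())) for l in L[:2]])
    g=f.copy()
    yw=np.radians(s['ee_rot'][2])
    for sx in(-1,1):
        for sy in(-1,1):
            for V,c in((cyl(14,z0,z0+6,sx*122,sy*45),(0,255,0)),):
                q=proj(cam(n),place(V[40:],p[0],p[1],yw)); cv2.polylines(g,[np.round(q*16).astype(np.int32)],True,c,1,shift=4)
            q=proj(cam(n),place(cyl(5,74,82,sx*122,sy*45)[40:],545.2,-253.5,np.radians(-4.75)));cv2.polylines(g,[np.round(q*16).astype(np.int32)],True,(255,0,255),1,shift=4)
    for V in [box(268,114,z0,z0+22)]:
        h=cv2.convexHull(proj(cam(n),place(V,p[0],p[1],yw)).astype(np.float32)); cv2.polylines(g,[np.round(h*16).astype(np.int32)],True,(0,255,255),1,shift=4)
    a,b=np.round(proj(cam(n),[545,-253,80])[0]).astype(int); a=max(a,100)
    w=100 if n=='scene' else 85
    def crop(i): return cv2.resize(i[max(b-w,0):b+w,a-w:a+w],None,fx=400/(2*w),fy=400/(2*w)*1.4,interpolation=cv2.INTER_CUBIC)
    cv2.imwrite(f"pics/{n}_{tag}z.png",np.hstack([crop(f),crop(g)]))
E
python3 tray.py a
```

```text
time_s: 32.1
ee_pos: [545.7, -252.5, 132.5]
ee_rot: [-90.0, 0.0, 175.4]
force: [0.0, 0.2, -2.6]
gripper_width: 14.1
t 32.1 pos [ 545.7 -252.5  132.5] rot [-8.9980e+01  4.0000e-02  1.7536e+02] w 14.1 F [ 0.   0.2 -2.6] q [-26.  24.  93.  -0.  63.  69.]
turn tool y: 0.11  shift x 0.4 y 36.5 z 1.1
scene [(0.64, 5457)]
top [(0.83, 5400)]
```

View pics/scene_az.png

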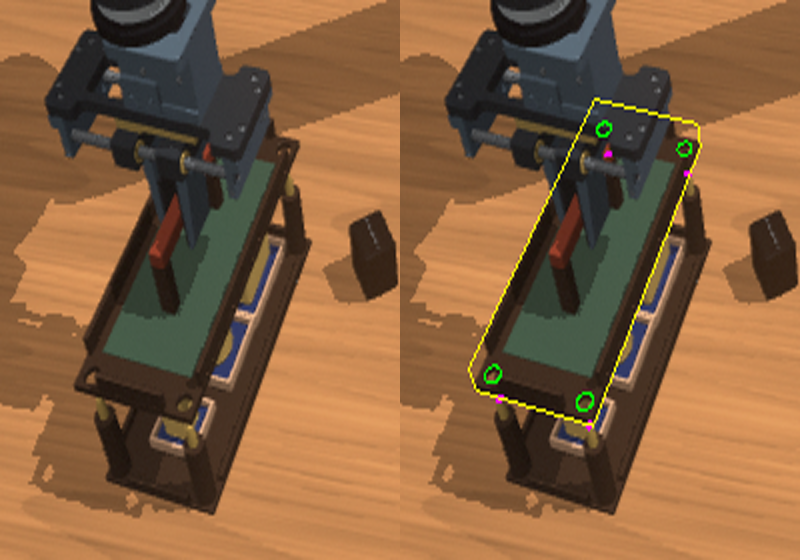

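View pics/top_az.png

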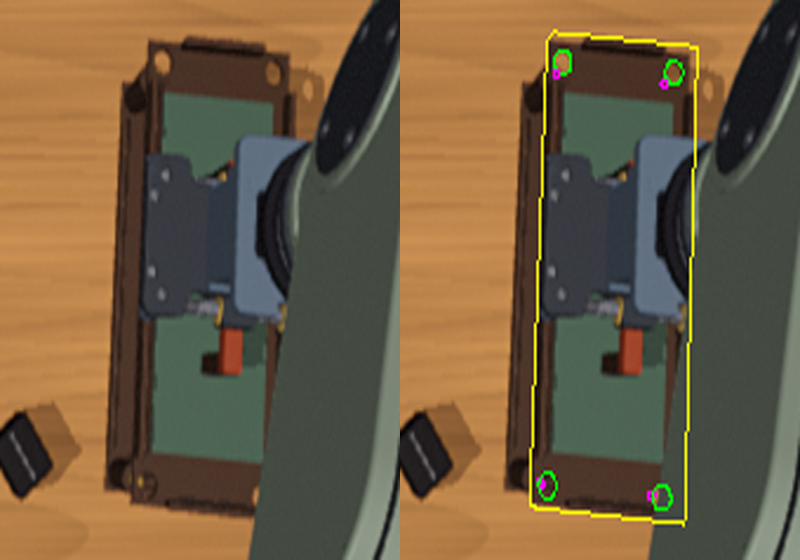

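Run:
```python
from h import *
rows=[]
for n in("scene","top"):
    f=cv2.imread(f"pics/{n}_5.png"); r=[]
    for sx in(-1,1):
        for sy in(-1,1):
            P=place(np.array([[sx*122,sy*45,82.],[sx*122,sy*45,64.]]),545.2,-253.5,np.radians(-4.75)); u=proj(cam(n),P)
            a,b=np.round(u[0]).astype(int); k=12
            c=cv2.resize(f[b-k:b+k,a-k:a+k],None,fx=8,fy=8,interpolation=cv2.INTER_NEAREST)
            for V in(cyl(5,0,82,sx*122,sy*45)[40:],cyl(9,0,64,sx*122,sy*45)[40:],cyl(20,0,64,sx*122,sy*45)[40:]):
                q=(proj(cam(n),place(V,545.2,-253.5,np.radians(-4.75)))-[a-k,b-k]+.5)*8; cv2.polylines(c,[np.round(q).astype(np.int32)],True,(255,0,255),1)
            r.append(c)
    rows.append(np.hstack(r))
cv2.imwrite('pics/pins.png',np.vstack(rows))
```

```text
(no output)
```

View pics/pins.png

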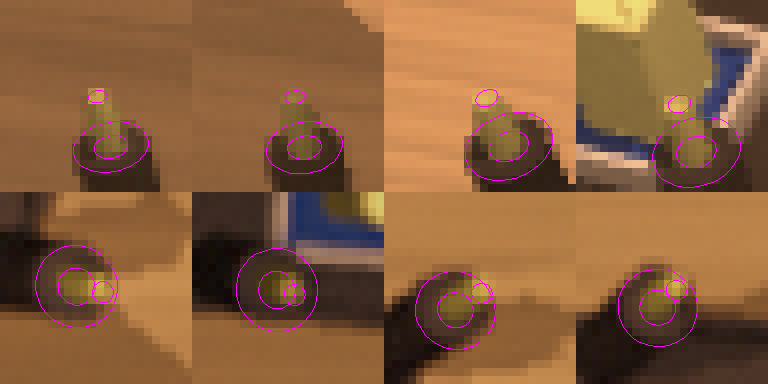

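```bash
cat > holes.py <<'E'
from h import *
import sys
tag=sys.argv[1]; x,y,z0,yaw=map(float,sys.argv[2:6])
rows=[]
for n in("scene","top"):
    f=cv2.imread(f"pics/{n}_{tag}.png"); r=[]
    for sx in(-1,1):
        for sy in(-1,1):
            u=proj(cam(n),place(np.array([[sx*122,sy*45,z0+6.]]),x,y,np.radians(yaw)))
            a,b=np.round(u[0]).astype(int); k=14; a=max(a,k)
            c=cv2.resize(f[b-k:b+k,a-k:a+k],None,fx=7,fy=7,interpolation=cv2.INTER_NEAREST)
            for V in(cyl(14,0,z0+6,sx*122,sy*45)[40:],):
                q=(proj(cam(n),place(V,x,y,np.radians(yaw)))-[a-k,b-k]+.5)*7; cv2.polylines(c,[np.round(q).astype(np.int32)],True,(0,255,0),1)
            q=(proj(cam(n),place(np.array([[s1*134,s2*57,z0+zz] for zz in(0,22) for s1,s2 in((-1,-1),(1,-1),(1,1),(-1,1))]),x,y,np.radians(yaw)))-[a-k,b-k]+.5)*7
            for o in(0,4): cv2.polylines(c,[np.round(q[o:o+4]).astype(np.int32)],True,(0,255,255),1)
            r.append(c)
    rows.append(np.hstack(r))
cv2.imwrite(f'pics/holes_{tag}.png',np.vstack(rows))
E
python3 go.py 545.2 -253.5 96 -4.75; python3 holes.py a 545.7 -252.5 101.3 175.36
```

```text
t 32.3 pos [ 545.6 -252.5  132.3] rot [-8.9990e+01  1.0000e-02  1.7535e+02] w 13.9 F [ 0.  0. -3.] q [-26.  24.  93.  -0.  63.  69.]
turn tool y: 0.10  shift x 0.3 y 36.3 z 1.1
```

View pics/holes_a.png

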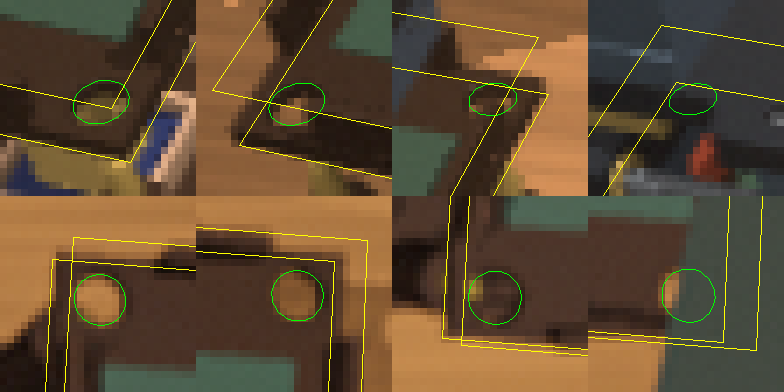

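```bash
python3 -m handwheel '[[0,[0,3,1],[0,0.1,0]],[0,[0,3,0],[0,0,0]],[0,[0,3,0],[0,0,0]],[0,[0,3,0],[0,0,0]],[0,[0,2,0],[0,0,0]],[0,[0,1,0],[0,0,0]],[0,[0,0,0],[0,0,0]],[0,[0,0,0],[0,0,0]],[0,[0,0,0],[0,0,0]],[0,[0,0,0],[0,0,0]]]'; python3 go.py 545.6 -253.5 96 -4.75; python3 tray.py b;python3 holes.py b 545.2 -253.5 86.2 175.25
```

```text
time_s: 33.13
ee_pos: [545.6, -253.5, 117.3]
ee_rot: [-90.0, 0.0, 175.3]
force: [-0.1, 0.1, -1.6]
gripper_width: 13.6
t 33.13 pos [ 545.6 -253.5  117.3] rot [-8.9990e+01  2.0000e-02  1.7526e+02] w 13.6 F [-0.1  0.1 -1.6] q [-26.  25.  94.  -0.  61.  69.]
turn tool y: 0.01  shift x 0.0 y 21.3 z 0.0
scene [(0.64, 5248)]
top [(0.64, 4971)]
```

View pics/holes_b.png

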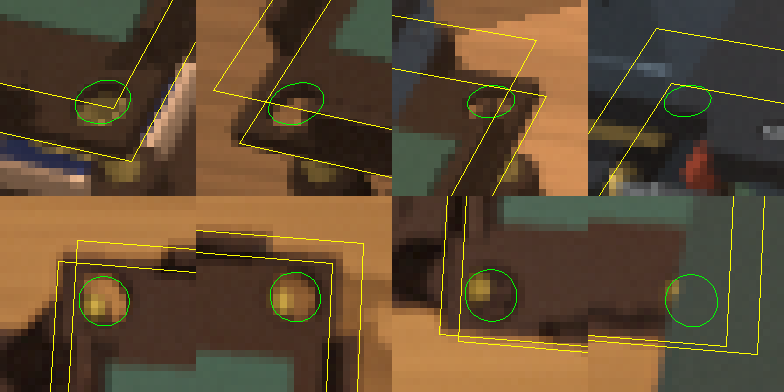

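View pics/scene_bz.png

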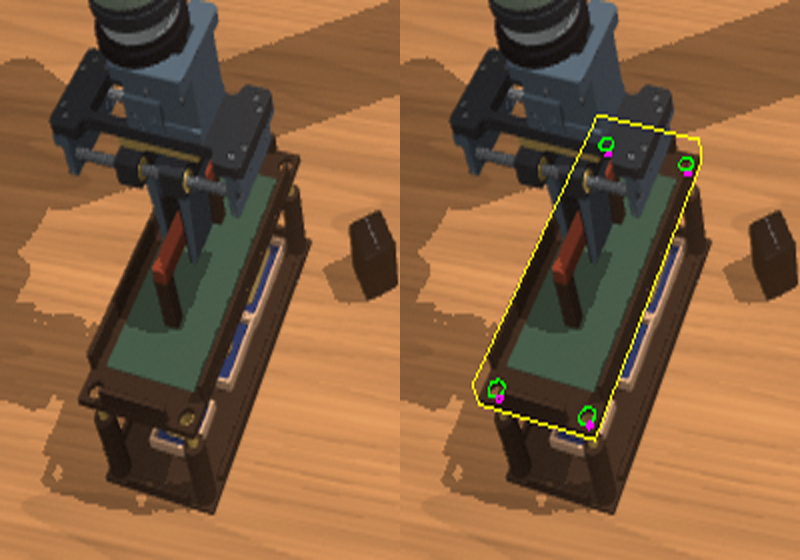

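```bash
python3 -m handwheel '[[0,[0,2,0],[0,0,0]],[0,[0,2,0],[0,0,0]],[0,[0,2,0],[0,0,0]],[0,[0,2,0],[0,0,0]],[0,[0,2,0],[0,0,0]],[0,[0,2,0],[0,0,0]],[0,[0,0,0],[0,0,0]],[0,[0,0,0],[0,0,0]],[0,[0,0,0],[0,0,0]],[0,[0,0,0],[0,0,0]]]'; python3 go.py 545.6 -253.5 95.2 -4.75; python3 tray.py c;python3 holes.py c 545.2 -253.5 74 175.25
```

```text
time_s: 34.17
ee_pos: [545.6, -253.5, 105.3]
ee_rot: [-90.0, 0.0, 175.3]
force: [-0.3, 0.3, -2.0]
gripper_width: 13.6
t 34.17 pos [ 545.6 -253.5  105.3] rot [-8.9990e+01  2.0000e-02  1.7526e+02] w 13.6 F [-0.3  0.3 -2. ] q [-26.  26.  95.  -0.  59.  69.]
turn tool y: 0.01  shift x -0.0 y 10.1 z 0.0
scene [(0.87, 5221)]
top [(0.87, 5143)]
```

View pics/holes_c.png

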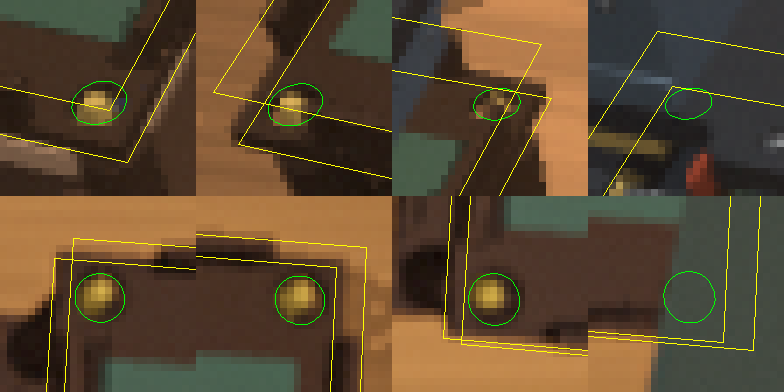

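Pins show well inside the holes in both views, force is only the tray's weight. Continue down.

```bash
python3 -m handwheel '[[0,[0,2,0],[0,0,0]],[0,[0,2,0],[0,0,0]],[0,[0,2,0],[0,0,0]],[0,[0,1,0],[0,0,0]],[0,[0,1,0],[0,0,0]],[0,[0,0.5,0],[0,0,0]],[0,[0,0.5,0],[0,0,0]],[0,[0,0,0],[0,0,0]],[0,[0,0,0],[0,0,0]],[0,[0,0,0],[0,0,0]]]'; python3 go.py 545.6 -253.5 95.2 -4.75
```

```text
time_s: 35.2
ee_pos: [545.5, -253.5, 96.3]
ee_rot: [-90.0, 0.0, 175.3]
force: [0.1, -0.2, -3.1]
gripper_width: 14.4
t 35.2 pos [ 545.5 -253.5   96.3] rot [-8.9990e+01  1.0000e-02  1.7525e+02] w 14.4 F [ 0.1 -0.2 -3.1] q [-26.  26.  96.  -0.  58.  69.]
turn tool y: 0.00  shift x -0.1 y 1.1 z 0.0
```

```bash
python3 -m handwheel '[[0,[0,0.5,0],[0,0,0]],[0,[0,0.3,0],[0,0,0]],[0,[0,0.3,0],[0,0,0]],[0,[0,0.2,0],[0,0,0]],[0,[0,0,0],[0,0,0]],[0,[0,0,0],[0,0,0]],[0,[0,0,0],[0,0,0]],[0,[0,0,0],[0,0,0]],[0,[0,0,0],[0,0,0]],[0,[0,0,0],[0,0,0]]]'; python3 go.py 545.6 -253.5 95.2 -4.75
```

```text
time_s: 36.03
ee_pos: [545.5, -253.4, 95.2]
ee_rot: [-90.0, 0.0, 175.3]
force: [-2.0, 1.4, 2.6]
gripper_width: 13.5
t 36.03 pos [ 545.5 -253.4   95.2] rot [-8.9990e+01  1.0000e-02  1.7526e+02] w 13.5 F [-2.   1.4  2.6] q [-26.  26.  96.  -0.  58.  69.]
turn tool y: 0.01  shift x -0.1 y -0.0 z 0.1
```

```bash
python3 -m handwheel '[[0.5,[0,0,0],[0,0,0]],[0.5,[0,0,0],[0,0,0]],[0.5,[0,0,0],[0,0,0]],[0.5,[0,0,0],[0,0,0]],[0.5,[0,0,0],[0,0,0]],[0.5,[0,0,0],[0,0,0]],[0.5,[0,-10,0],[0,0,0]],[0.5,[0,-20,0],[0,0,0]],[0.5,[0,-25,0],[0,0,0]],[0.5,[0,-25,0],[0,0,0]]]'; python3 -m handwheel '[[0.5,[0,-20,-10],[0,0,0]],[0.5,[0,-10,-30],[0,0,0]],[0.5,[0,0,-35],[0,0,0]],[0.5,[0,0,-35],[0,0,0]],[0.5,[0,0,-35],[0,0,0]],[0.5,[0,0,-35],[0,0,0]],[0.5,[0,0,-30],[0,0,0]],[0.5,[0,0,-15],[0,0,0]],[0.5,[0,0,0],[0,0,0]],[0.5,[0,0,0],[0,0,0]]]'
python3 - <<'E'
from h import *
im={};T=(545.2,-253.5,np.radians(-4.75))
for n in("scene","top"):
    f=env.grab_frame(n)[:,:,::-1].copy();cv2.imwrite(f"pics/{n}_f.png",f)
    L=env.masks_of(n,'upper_tray_handle');print(n,[(round(float(l['p']),2),int(l['region'].sum())) for l in L[:2]])
    m=L[0]['region'].astype(np.float32)
    for z in(62,64,66,70):
        r=fit(MODELS['upper_tray_handle'],{n:m},list(T),z=z);print(z,r[0][:2].round(1),np.degrees(r[0][2]).round(2),round(r[1],4))
    for V in MODELS['upper_tray_handle']:
        h=cv2.convexHull(proj(cam(n),place(V,*T,64)).astype(np.float32)); cv2.polylines(f,[np.round(h*16).astype(np.int32)],True,(0,255,0),1,shift=4)
    a,b=np.round(proj(cam(n),[545,-253,60])[0]).astype(int);im[n]=cv2.resize(f[b-90:b+90,a-75:a+75],None,fx=2.6,fy=2.6,interpolation=cv2.INTER_CUBIC)
cv2.imwrite('pics/f.png',np.hstack([im['scene'],im['top']]))
for nm in('ebony_blank_center','antler_center'):
    for n in("scene","top"):
        L=env.masks_of(n,nm);print(nm,n,[np.round(l['location'],1).tolist() for l in L[:1]])
print(env.state()['force'],env.state()['ee_pos'])
E
python3 holes.py f 545.2 -253.5 64 175.25
```

```text
time_s: 36.87
ee_pos: [545.3, -253.2, 176.1]
ee_rot: [-90.0, -0.0, 175.3]
force: [-0.2, -0.3, -0.5]
gripper_width: 45.3
time_s: 37.7
ee_pos: [564.2, -28.7, 205.5]
ee_rot: [-90.0, 0.1, 175.4]
force: [0.4, -0.8, -0.1]
gripper_width: 45.1
scene [(0.97, 6651)]
62 [ 544.7 -255.1] -5.05 0.0588
64 [ 546.4 -254.2] -4.98 0.0587
66 [ 547.8 -253.2] -4.97 0.0591
70 [ 550.9 -251.2] -4.98 0.0625
top [(0.92, 6168)]
62 [ 544.9 -259.7] -6.84 0.387
64 [ 544.5 -258.4] -6.73 0.3918
66 [ 544.3 -256.8] -6.22 0.3974
70 [ 543.9 -254.8] -5.18 0.4102
ebony_blank_center scene [[237.8, 173.6]]
ebony_blank_center top [[320.7, 269.0]]
antler_center scene [[328.7, 186.8]]
antler_center top []
[-0.13933046  0.45472667  0.03961638] [564.06270508 -29.9454575  204.80524247]
```

View pics/f.png

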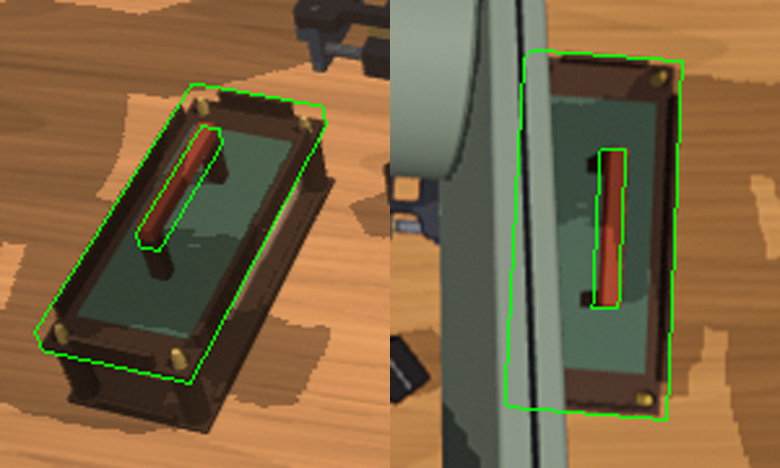

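View pics/holes_f.png

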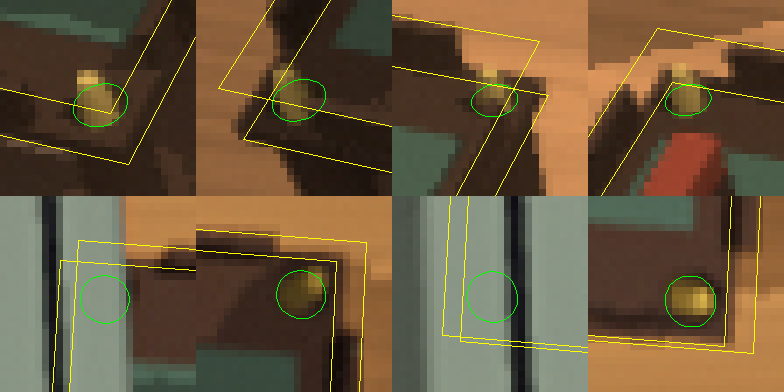

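View pics/scene_f.png

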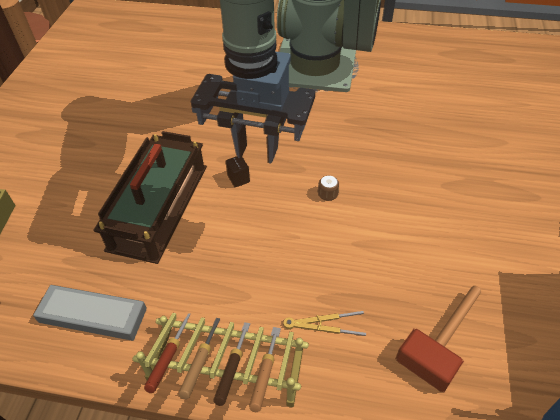

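```bash
python3 -c "
from workcell import env
print(env.job_done())"
```

```text
the job is handed in; nothing more can be done
None
```

The job is handed in at about 38 s on the robot's clock, with all three boxwood blanks in their own boxes and the upper tray on the posts. No verdict was reported.

- **Blanks:** I gripped each one in its upper half, lowered it until it touched the box floor (about 5 N), and released it there. A fit after placing put each within about 3 mm of its box centre. The scene-camera yaw for the small blank was a poor fit, but the picture shows it standing inside its walls.
- **Upper tray:** I lowered it with the pins showing well inside the three holes the cameras could see. It touched the shoulders at the expected height, and the force changed from -3.1 N to +2.6 N. After release, the scene view shows all four pins standing up through the corner holes, and the tray matches the model at shoulder height, about 1 mm off centre and turned less than 0.3°.
- **Failed checks:** The last top-view fit of the tray was unusable because the arm hid part of it. The top-view network did not find the antler at the end.
- **Ebony and antler:** The ebony's reported position is within about 3 px of the start in both cameras. The antler's is the same in the scene view. I saw no contact with either.
- **Robot:** It is clear of everything, with no force on the tool.

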